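# Dead key fob into the latched reject case

### The job

The silver-rimmed fob would not code to the car, so it goes with the electronic rejects. Lift the lever of the draw latch on the reject case up past centre until its hook is clear of the lid, swing the lid back until it rests open, and drop the silver-rimmed fob into the case. Leave the lid open for the next ones, and leave the plain black fob with the red button where it lies.

Things in the scene. Friction and masses are not known exactly. Their poses are not given: they have to be found in the camera images.
- reject_case: Steel reject case, olive with a red lid, fixed to the bench. Body 170 (x) x 130 (y) x 105 mm high, 3 mm walls, hollow; two earlier rejects lie on its floor, up to 28 mm high, towards the hinge. Lid shut: top at 125 mm, top of its handle at 161 mm. Origin: centre of the underside; x points from the latch (front face, x = -85 mm) to the lid's hinge (back), z up.
- latch_lever (a joint): Latch lever on the case's front. 0 = locked: it hangs down, its end flared outwards. Grows (rad) as the end is pulled outwards and up about the case's y through lever_pivot. Its sprung hook (30 N) pulls it shut below about 0.35 rad (3 to 4 N at its end), open beyond; at about 1.7 the hook has risen off the keeper and springs outwards. Stop at 2.5; friction (1 N at its end) keeps it where it is left.
- lever_grip (a point): Middle of the latch lever's black flared grip, to be held by its sides: 26 mm wide along the case's y, 9 mm thick, 30 mm long. Locked, it is 34 mm in front of the front face, 43 mm above the bench and 44 mm from the lever's axis, the grip's length hanging down and leaning outwards by 0.6 rad. Moves and turns with the lever; both sides are free.
- lever_pivot (a point): Point on the lever's axis, 82 mm above the bench and 13 mm in front of the case's front face. Fixed to the case, axes as the case.
- hook_tip (a point): Middle of the wire hook's cross bar (16 mm long, 3.2 mm thick), 115 mm above the bench when hooked. Moves with the hook.
- keeper (a point): The keeper, an upturned catch on the front of the lid. Moves with the lid. Locked, the hook's bar lies in it (within 2 mm of this point) and holds the lid down.
- case_lid (a joint): Red lid; 0 = shut, grows (rad) as it opens upwards and back about the case's y through lid_hinge. About 0.24 kg, reaches 180 mm forward of the hinge. Let go, it falls shut below about 1.4 rad and falls back beyond about 1.5; it rests open at its stop at 1.85.
- lid_grip (a point): Middle of the lid's carrying handle: a black grip, 12 mm wide, 16 mm high, 66 mm long, along the case's x over the lid's centre line, 28 mm above the lid's top (153 mm above the bench when shut). Shut, this point is 119 mm in front of the hinge's axis and 45 mm above it. Moves and turns with the lid; both sides are free.
- lid_hinge (a point): Point on the lid's hinge axis, 108 mm above the bench, 92 mm behind the case's centre. Fixed to the case, axes as the case.
- mouth (a point): Centre of the case's open mouth, in the plane of the body's rim, 105 mm above the bench. Fixed to the case, axes as the case.
- silver_fob_mid (a point): The reject: flat oval remote fob, black top, silver rim and grey button, 36 (x) x 68 (y) x 15 mm (z), lying flat on the bench. This point is its centre, 7.5 mm above the bench, y along its length.
- key_fob_mid (a point): The good fob: plain black oblong remote with a red button, 34 (x) x 78 (y) x 16 mm (z), lying flat. This point is its centre, y along its length. Not to be moved.
Things that resemble listed ones, but are neither listed nor needed, are in the scene too. What is shaped like the part that bears silver_fob_mid but green or pink is not meant.

How it is judged:
On the way, in this order (a step that is already met when the one before it is completed fails the run):
1. the latch lever is up past centre and its hook is clear of the keeper (value of joint latch_lever above 1.2 rad and distance between hook_tip and keeper above 0.012 m), for 0.2 s.
2. the lid is swung back and rests open (value of joint case_lid above 1.6 rad), for 0.2 s.
At the end, for the whole second after the job is handed in: The silver-rimmed fob lies inside the case (its centre within the walls and at least 20 mm below the rim), the lid rests open (beyond 1.6 rad) and the black fob lies within 30 mm of where it was (x of silver_fob_mid in the frame of reject_case between -0.083 and 0.083 m and y of silver_fob_mid in the frame of reject_case between -0.062 and 0.062 m and z of silver_fob_mid in the frame of reject_case between 0 and 0.085 m and value of joint case_lid above 1.6 rad and velocity of joint case_lid between -0.1 and 0.1 rad/s and distance of key_fob_mid from where it was at the start of the episode below 0.03 m); the robot touches nothing.
It fails at once if the plain black fob is moved by more than 30 mm (distance of key_fob_mid from where it was at the start of the episode above 0.03 m).
It also fails if it takes over 64 s, if anything falls off the work surface, if the arm or the gripper's body presses on something with over 40 N, if the wrist force passes 120 N, or if a joint passes its speed limit or range.

### The arm

A 7-joint arm with a two-finger parallel gripper is mounted at the origin on a cart in front of the work surface, level with it; the furniture and walls round the work are solid. World frame = base frame: x ahead of the robot, y to its left, z up, the work surface at z = 0. Lengths are in m, angles in rad, forces in N, time in s.
With the tool pointing down it reaches from about 0.4 to 0.85 m from the base axis. Payload 4.5 kg.
Tool frame: the origin (TCP) lies midway between the tips of the shut fingers; the grasp point (between the pads) lies 19 mm behind it; z points along the fingers, y is the line along which they close (so a half turn about z gives the same grasp; the last joint's range is limited). The gripper opens to 85 mm and grips with 20 to 120 N. Pads are 22 mm wide; open, the fingers measure 114 mm over their backs; the gripper's body (76 mm by 85 mm) begins 54 mm behind the grasp point. The pads swing forward as they close: fully open they stand 13 mm farther back than shut.
Start: joints at [-1.115, 0.689, -0.195, 1.565, 0.157, 0.902, -0.215], TCP at [0.256, 0.57, 0.231] pointing down, gripper open.
Joint ranges: [-3.01, 3.01], [-0.46, 2.08], [-1.47, 1.51], [0.13, 2.56], [-1, 4.14], [0.04, 2.09], [-2.66, 2.66]. Speed limits (rad/s): [2.57, 2.57, 3.14, 3.14, 3.14, 3.14, 3.14].

### API

Orientations are given as a unit quaternion [w, x, y, z].
In Python, from station import * gives the robot as it stands.
- The arm moves only by the tool play_rows, never from a script. Its argument "commands" is a list of rows, each an object with "delta_pos": the shift along the tool's x, y, z in m, a list of three; "twist": the turn, a rotation vector about the tool's x, y, z in degrees, a list of three; "hand": the opening, from 0 (shut) to 1 (fully open). In form: [{"delta_pos": [x, y, z], "twist": [ax, ay, az], "hand": hand}, ...]. A call has 1 to 10 rows; each row shifts and turns the commanded pose from where the row before left it, along the tool's axes as they then stand; what a row does not reach is not made up. A row lasts 1/12 s, in which the tool goes at most 41.7 mm and 7.16 degrees, less where a joint would pass 70% of its speed; a pose out of reach is approached as far as the arm can. A call is refused whole if a number of a shift passes 0.0417 or a number of a turn 7.16, either way. A call with a gripper value outside its range is refused whole. The fingers move at their own pace and stop on an object; "newtons" is the grip in N (left out, the last holds). Time passes only in rows, so rows that do not move let the fingers close. It gives the time, the measured TCP pose, the force, the opening and the grip force at its end, in the units of the state.
- get_obs(): the state, without advancing time (a new reading comes with each control period).
- read_camera(name): name is "scene" or "top"; returns the picture (400x640x3 uint8, red, green, blue); there is no depth.
- calibration(name): a dict with "K" (3x3 intrinsics, pixels), "k1" (the pictures are not rectified: a ray, as slopes to the right and down, at radius r is drawn at 1 + k1 r^2 times it, then the intrinsics apply), "camera_from_world" (4x4, takes a point from world to camera coordinates). Camera axes: x right, y down, z forward; pixel columns grow to the right and rows downward; lengths in m; the calibration is good to about 2 mm. A picture is of the moment at which its call begins. calibration takes no time and is no camera call.
- hand_in(): hands the job in; it is judged then, once.
The state is a dict: "clock": time; "joint_pos": joint angles; "joint_vel": joint speeds; "effort": joint torques, N m; "tool_pos": TCP position; "tcp_rot": TCP orientation; "ft_force": force on the tool from outside, world axes, zero at the start; "torque": the same for the moment, N m; "opening": finger opening in m; "grip_force": force on a finger pad.
Only numpy, scipy, OpenCV 4.12 (cv2) and the standard library are available. Lean on these libraries where they do the work, as an engineer would, in place of code of your own. Each camera call takes 0.05 s, during which the arm holds its last target. There are 200 camera calls.

## Working session

There is one attempt and no reset: what is moved stays moved. The work goes in short steps, Python scripts to look and compute and a tool call to move; the robot and the scene stay as the last step left them, time stands still between calls to the robot, and variables do not carry over. Pictures are saved under pics/ and viewed, at most 10 in all, crops included, and the job is handed in when it is done.

Besides the shell and the picture viewer there is one more tool, called after "Request:" by a JSON object that holds its "api" and its "payload", one argument or row to a line. play_rows: Moves the arm, as the interface text tells. Its arguments: {"type":"object","properties":{"commands":{"type":"array"},"newtons":{"type":"number"}},"required":["commands"]}

```bash
mkdir -p pics
python3 - <<'E'
from station import *
import cv2,numpy as np
for n in ("scene","top"):
    im=read_camera(n); cv2.imwrite(f"pics/{n}0.png",im[:,:,::-1])
    c=calibration(n); print(n,np.round(np.array(c["K"]),1).tolist(),c["k1"],np.round(np.array(c["camera_from_world"]),4).tolist())
o=get_obs(); print(o)
E
```

```text
scene [[372.1, 0.0, 315.4], [0.0, 372.1, 195.0], [0.0, 0.0, 1.0]] -0.0193063669859084 [[0.4508, -0.8926, 0.0065, -0.0706], [-0.669, -0.3427, -0.6595, 0.5161], [0.5909, 0.293, -0.7516, 0.8047], [0.0, 0.0, 0.0, 1.0]]
top [[417.3, 0.0, 315.7], [0.0, 417.3, 202.3], [0.0, 0.0, 1.0]] 0.019953494907743556 [[-0.0018, -1.0, 0.0024, 0.18], [-0.9821, 0.0013, -0.1882, 0.5408], [0.1882, -0.0027, -0.9821, 1.0774], [0.0, 0.0, 0.0, 1.0]]
{'clock': 0.1, 'joint_pos': array([-1.11520827,  0.68989941, -0.19456709,  1.56623944,  0.15730255,
        0.90251293, -0.21507669]), 'joint_vel': array([ 0.00099037, -0.00175929, -0.00189084, -0.00281367, -0.00190499,
        0.00125392,  0.00168955]), 'effort': array([-3.86433065e-03, -5.40598118e+01, -1.27171833e+00, -1.58983219e+01,
        9.34787211e-03,  4.42988254e-03, -1.48724740e-05]), 'tool_pos': array([0.25564867, 0.56968069, 0.23056604]), 'tcp_rot': array([-1.27077174e-04,  2.09266946e-01,  9.77858197e-01, -8.22697036e-04]), 'ft_force': array([-0.08220098,  0.53776719,  0.0536581 ]), 'torque': array([0.00519394, 0.00655076, 0.01738731]), 'grip_force': 0.0, 'opening': 0.08536687592443992}
```

View pics/scene0.png

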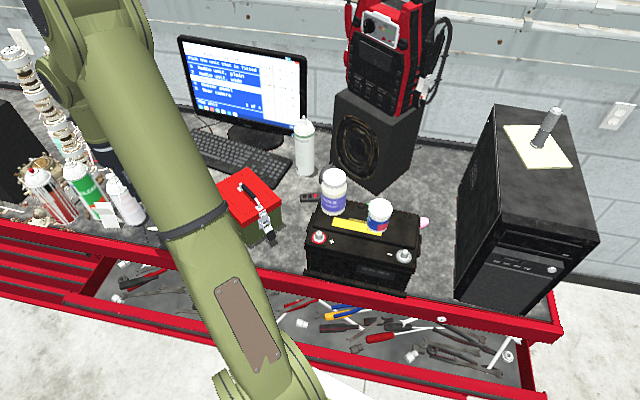

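View pics/top0.png

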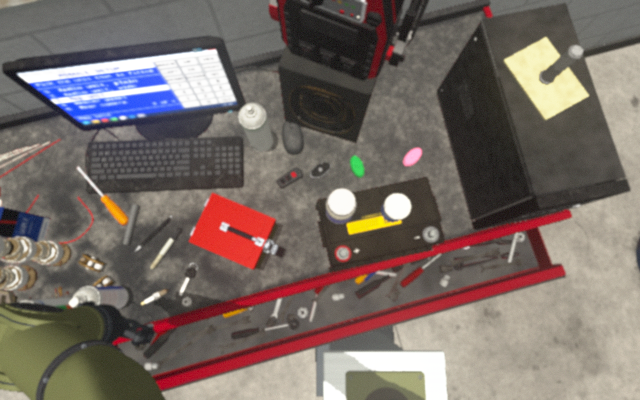

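The scene shows the red-lidded case at top-view (233,230), with its handle and latch towards (275,245). Fob candidates in the top view are:
- (290,178): black with red
- (320,169): black/grey
- (357,165): green
- (412,157): pink
- (292,137): mouse

By the description the fob I want is (320,169). I'll check it in a close crop.

```bash
cat > h.py <<'E'
from station import *
import cv2,numpy as np
from scipy.spatial.transform import Rotation as R
def ray(n,u,v):
    c=calibration(n);K=np.array(c["K"]);T=np.array(c["camera_from_world"])
    p=cv2.undistortPoints(np.array([[[u,v]]],float),K,np.array([c["k1"],0,0,0.]))[0,0]
    return -T[:3,:3].T@T[:3,3], T[:3,:3].T@np.array([p[0],p[1],1])
def atz(n,u,v,z):
    o,d=ray(n,u,v); return o+d*(z-o[2])/d[2]
def proj(n,P):
    c=calibration(n);T=np.array(c["camera_from_world"])
    return cv2.projectPoints(np.array(P,float).reshape(-1,1,3),cv2.Rodrigues(T[:3,:3])[0],T[:3,3],np.array(c["K"]),np.array([c["k1"],0,0,0.]))[0][:,0]
def crop(im,x0,y0,w,h,s,f): cv2.imwrite(f,cv2.resize(im[y0:y0+h,x0:x0+w,::-1],None,fx=s,fy=s,interpolation=cv2.INTER_CUBIC))
E
python3 - <<'E'
from h import *
im=cv2.imread("pics/top0.png")[:,:,::-1]
crop(im,180,140,160,140,4.25,"pics/c1.png")
E
```

```text
(no output)
```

View pics/c1.png

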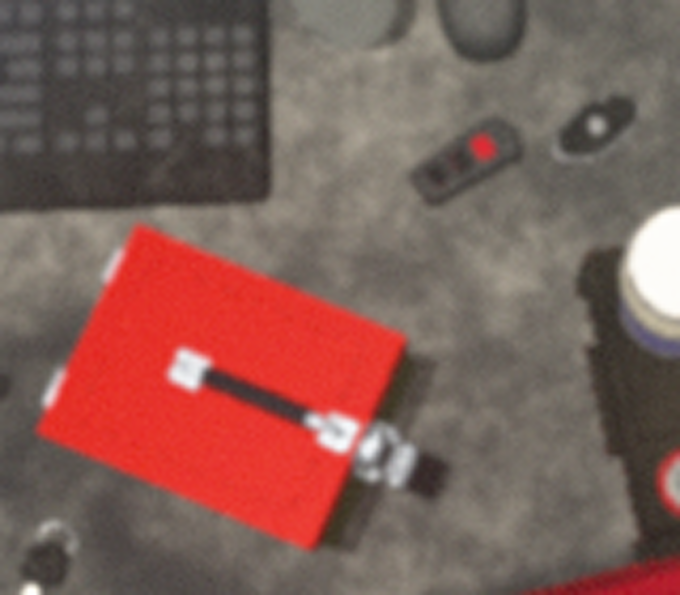

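The crop shows the fob at crop (596,126), with grey button and silver rim: this is the reject. The black fob with the red button is at (467,160). The lid corners are (138,225), (405,340), (315,550) and (38,432), the handle runs (205,375)-(320,415), and the latch grip is at (430,476). The latch faces right and slightly towards the robot.

```bash
cat >> h.py <<'E'
def case():
    s=4.25
    P=np.array([atz("top",180+u/s,140+v/s,.125) for u,v in [(138,225),(405,340),(315,550),(38,432)]])
    f=(P[1]+P[2])/2; b=(P[0]+P[3])/2
    d=b-f; yaw=np.arctan2(d[1],d[0]); return P,f,b,yaw
E
python3 - <<'E'
from h import *
P,f,b,yaw=case()
print(P.round(4).tolist(), yaw, np.linalg.norm(P-np.roll(P,1,0),axis=1))
yy=np.arctan2(*(P[0]-P[1])[[1,0]]),np.arctan2(*(P[3]-P[2])[[1,0]]),np.arctan2(*(P[2]-P[1])[[1,0]])-np.pi/2,np.arctan2(*(P[3]-P[0])[[1,0]])-np.pi/2
print(yy)
s=4.25
g=lambda u,v,z:atz("top",180+u/s,140+v/s,z).round(4)
print("center",P.mean(0),"handle",g(205,375,.161),g(320,415,.161),"grip",g(430,476,.047))
print("fob",g(596,126,.012),g(557,150,.008),g(634,102,.008),"black",g(467,160,.012),g(425,190,.01),g(515,132,.01))
o=get_obs();print(R.from_quat(o["tcp_rot"][[1,2,3,0]]).as_matrix().round(3))
E
```

```text
[[0.5514, 0.4405, 0.125], [0.482, 0.2805, 0.125], [0.36, 0.3302, 0.125], [0.4283, 0.4929, 0.125]] 1.1674366167143282 [0.13381216 0.17438582 0.13168579 0.17645167]
(np.float64(1.1612895860076278), np.float64(1.1735116789106503), np.float64(1.1837643289756672), np.float64(1.1680654804202883))
center [0.45543212 0.38604646 0.125     ] handle [0.4568 0.3898 0.161 ] [0.434  0.3243 0.161 ] grip [0.4078 0.2709 0.047 ]
fob [0.6431 0.166  0.012 ] [0.6276 0.1921 0.008 ] [0.6608 0.1403 0.008 ] black [0.6198 0.252  0.012 ] [0.5998 0.2798 0.01  ] [0.6395 0.2202 0.01  ]
[[-0.912  0.409 -0.001]
 [ 0.409  0.912 -0.002]
 [-0.    -0.002 -1.   ]]
```

Run:
```python
from h import *
b=atz("scene",306,268,0);print("bottom corner",b)
for z in (.05,.08,.1,.12,.15,.18): print(z,proj("scene",[b[0],b[1],z]),proj("top",[b[0],b[1],z]))
o=get_obs();q=o["joint_pos"]
import itertools
M=R.from_quat(o["tcp_rot"][[1,2,3,0]]).as_matrix()
for s in itertools.product([1,-1],repeat=7):
    A=R.from_euler("ZYZ",[0,0,0])
    for k in range(7): A=A*R.from_euler("zyzyzyz"[k],s[k]*q[k])
    A=A.as_matrix()
    for yaw in (0,90,180,270):
        for y0 in (0,180):
            e=np.abs(R.from_euler("z",y0,degrees=True).as_matrix()@A@R.from_euler("z",yaw,degrees=True).as_matrix()-M).max()
            if e<.03: print(s,yaw,y0,e)
```

```text
bottom corner [0.382423   0.14434069 0.        ]
0.05 [[305.77490322 258.82020342]] [[329.00803051 261.5141573 ]]
0.08 [[305.63190585 252.98294133]] [[329.40205537 260.94176503]]
0.1 [[305.53302213 248.94388193]] [[329.6770131  260.54234441]]
0.12 [[305.43114788 244.78048645]] [[329.96244509 260.12771269]]
0.15 [[305.2724291  238.28955005]] [[330.41158019 259.47528748]]
0.18 [[305.10617799 231.48479251]] [[330.88793506 258.78333443]]
(-1, 1, -1, 1, -1, 1, -1) 90 0 3.3306690738754696e-16
(-1, 1, -1, 1, -1, 1, -1) 270 180 0.0033242963665707555
(-1, -1, -1, -1, -1, -1, -1) 90 0 0.0033242963665707555
(-1, -1, -1, -1, -1, -1, -1) 270 180 3.3306690738754696e-16
```

Request:
{"api": "play_rows", "payload": {
  "commands": [
    {"delta_pos": [-0.029,-0.027,0],"twist": [0,0,0],"hand": 0.6},
    {"delta_pos": [-0.029,-0.027,0],"twist": [0,0,0],"hand": 0.6},
    {"delta_pos": [-0.029,-0.027,0],"twist": [0,0,0],"hand": 0.6},
    {"delta_pos": [-0.029,-0.027,0],"twist": [0,0,0],"hand": 0.6},
    {"delta_pos": [-0.029,-0.027,0],"twist": [0,0,0],"hand": 0.6},
    {"delta_pos": [-0.029,-0.027,0],"twist": [0,0,0],"hand": 0.6},
    {"delta_pos": [-0.029,-0.027,0],"twist": [0,0,0],"hand": 0.6},
    {"delta_pos": [-0.029,-0.027,0],"twist": [0,0,0],"hand": 0.6},
    {"delta_pos": [-0.029,-0.027,0],"twist": [0,0,0],"hand": 0.6}
  ]
}}

```text
clock: 0.85
tool_pos: [0.3947, 0.2398, 0.2312]
tcp_rot: [-0.0, 0.209, 0.978, -0.0]
ft_force: [0.8, -0.3, -1.1]
opening: 0.0513
grip_force: 0.0
```

Request:
{"api": "play_rows", "payload": {
  "commands": [
    {"delta_pos": [0,0,0],"twist": [0,0,6.8],"hand": 0.6},
    {"delta_pos": [0,0,0],"twist": [0,0,6.8],"hand": 0.6},
    {"delta_pos": [0,0,0],"twist": [0,0,6.8],"hand": 0.6},
    {"delta_pos": [0,0,0],"twist": [0,0,6.8],"hand": 0.6},
    {"delta_pos": [0,0,0],"twist": [0,0,6.8],"hand": 0.6},
    {"delta_pos": [0,0,0],"twist": [0,0,6.8],"hand": 0.6},
    {"delta_pos": [0,0,0],"twist": [0,0,6.8],"hand": 0.6},
    {"delta_pos": [0,0,0],"twist": [0,0,6.8],"hand": 0.6},
    {"delta_pos": [0,0,0],"twist": [0,0,6.8],"hand": 0.6},
    {"delta_pos": [0,0,0],"twist": [0,0,6.8],"hand": 0.6}
  ]
}}

```text
clock: 1.68
tool_pos: [0.3943, 0.2416, 0.2311]
tcp_rot: [-0.0, 0.722, 0.692, -0.0]
ft_force: [0.4, -0.4, -1.1]
opening: 0.0512
grip_force: 0.0
```

Request:
{"api": "play_rows", "payload": {
  "commands": [
    {"delta_pos": [0,0,0],"twist": [0,0,6.8],"hand": 0.6},
    {"delta_pos": [0,0,0],"twist": [0,0,6.8],"hand": 0.6},
    {"delta_pos": [0,0,0],"twist": [0,0,6.8],"hand": 0.6},
    {"delta_pos": [0,0,0],"twist": [0,6,0],"hand": 0.6},
    {"delta_pos": [0,0,0],"twist": [0,6,0],"hand": 0.6},
    {"delta_pos": [0,0,0],"twist": [0,6,0],"hand": 0.6},
    {"delta_pos": [0,0,0],"twist": [0,6,0],"hand": 0.6},
    {"delta_pos": [0,0,0],"twist": [0,6,0],"hand": 0.6},
    {"delta_pos": [0,0,0],"twist": [0,0,0],"hand": 0.6}
  ]
}}

```text
clock: 2.43
tool_pos: [0.3934, 0.2438, 0.2293]
tcp_rot: [-0.12, 0.815, 0.543, 0.164]
ft_force: [0.5, -1.6, -0.6]
opening: 0.0511
grip_force: 0.0
```

```bash
cat >> h.py <<'E'
O=np.array([.4546,.384,0]);C=R.from_euler("z",1.172)
def W(p): return O+C.apply(p)
def pose():
    o=get_obs(); return o["tool_pos"],R.from_quat(o["tcp_rot"][[1,2,3,0]]),o
def goal(p,a):  # case-frame TCP, tilt a deg (tool y=-case y)
    Rt=C*R.from_matrix(np.array([[1,0,0],[0,-1,0],[0,0,-1.]]))*R.from_euler("y",a,degrees=True)
    return W(p),Rt
def need(p,a):
    P,Rt=goal(p,a);t,Rm,o=pose()
    print("tool shift",Rm.inv().apply(P-t).round(4),"twist",np.degrees((Rm.inv()*Rt).as_rotvec()).round(1),"after-turn shift",Rt.inv().apply(P-t).round(4),"case pos",C.inv().apply(t-O).round(4))
E
python3 - <<'E'
from h import *
need([-.1545,0,.1045],30); print(pose()[2]["joint_pos"].round(2))
im=read_camera("scene"); im2=read_camera("top")
a=cv2.resize(im[150:270,200:330],None,fx=3,fy=3,interpolation=2)
b=cv2.resize(im2[170:290,190:320],None,fx=3,fy=3,interpolation=2)
cv2.imwrite("pics/p1.png",np.hstack([a,b])[:,:,::-1])
E
```

```text
tool shift [-0.0511  0.0041  0.1138] twist [-1.1  6.6 -0.1] after-turn shift [-0.0638  0.0019  0.1072] case pos [-0.1529  0.0019  0.2293]
[-0.16  0.46 -0.43  2.32 -0.7   0.11 -0.23]
```

View pics/p1.png

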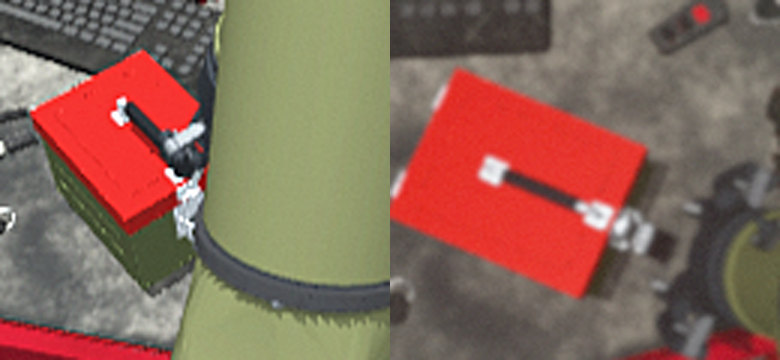

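Request:
{"api": "play_rows", "payload": {
  "commands": [
    {"delta_pos": [-0.01,0,0.023],"twist": [0,0,0],"hand": 0.6},
    {"delta_pos": [-0.01,0.001,0.023],"twist": [0,0,0],"hand": 0.6},
    {"delta_pos": [-0.01,0,0.023],"twist": [0,0,0],"hand": 0.6},
    {"delta_pos": [-0.01,0.001,0.023],"twist": [0,0,0],"hand": 0.6},
    {"delta_pos": [-0.01,0,0.022],"twist": [0,0,0],"hand": 0.6},
    {"delta_pos": [0,0,0],"twist": [-1,6.5,0],"hand": 0.6},
    {"delta_pos": [0,0,0],"twist": [0,0,0],"hand": 0.6}
  ]
}}

```text
clock: 3.12
tool_pos: [0.4393, 0.2411, 0.1729]
tcp_rot: [-0.151, 0.805, 0.549, 0.168]
ft_force: [0.8, -2.7, -1.2]
opening: 0.0511
grip_force: 0.0
```

Run:
```python
from h import *
need([-.1095,-.0005,.0265],30); print(pose()[2]["joint_pos"].round(2))
```

```text
tool shift [-0.0382 -0.0312  0.1466] twist [-4.   4.1  0.4] after-turn shift [-0.0488 -0.0409  0.1409] case pos [-0.1377 -0.0414  0.1729]
[-0.    0.66 -0.55  2.25 -0.99  0.04  0.21]
```

```bash
cat > k.py <<'E'
from h import *
from scipy.optimize import least_squares
S=[-1,1,-1,1,-1,1,-1]
def frames(q):
    A=[R.identity()]
    for k in range(7): A.append(A[-1]*R.from_euler("zyzyzyz"[k],S[k]*q[k]))
    return A
ez=np.array([0,0,1.])
D=[([-1.11520827,0.68989941,-0.19456709,1.56623944,0.15730255,0.90251293,-0.21507669],[0.25564867,0.56968069,0.23056604])]
def basis(q):
    A=frames(q); return np.stack([ez,A[2].apply(ez),A[4].apply(ez),A[6].apply(ez)],1)
LO=np.array([-3.01,-.46,-1.47,.13,-1,.04,-2.66]);HI=np.array([3.01,2.08,1.51,2.56,4.14,2.09,2.66])
E
python3 - <<'E'
from k import *
t,r,o=pose()
D.append((o["joint_pos"],t))
A=np.vstack([basis(q) for q,_ in D]);b=np.hstack([p for _,p in D])
L,res,_,_=np.linalg.lstsq(A,b,rcond=None);print(L,(A@L-b).round(4))
open("L.txt","w").write(repr(L.tolist()))
E
cat >> k.py <<'E'
import os
if os.path.exists("L.txt"): L=np.array(eval(open("L.txt").read()))
def ik(P,Rt,seeds,m=.05):
    best=None
    for s in seeds:
        f=lambda q:np.hstack([(basis(q)@L-P)*10,(Rt.inv()*(frames(q)[7]*R.from_euler("z",90,degrees=True))).as_rotvec()*2, .002*(q-(LO+HI)/2)/(HI-LO)])
        z=least_squares(f,np.clip(s,LO+m+1e-3,HI-m-1e-3),bounds=(LO+m,HI-m),max_nfev=60)
        if best is None or z.cost<best.cost: best=z
    q=best.x; e=np.linalg.norm(basis(q)@L-P); a=np.degrees((Rt.inv()*(frames(q)[7]*R.from_euler("z",90,degrees=True))).magnitude())
    return q,e,a
E
python3 - <<'E'
from k import *
rng=np.random.default_rng(0)
q0=pose()[2]["joint_pos"]
seeds=[q0]+[rng.uniform(LO,HI) for _ in range(8)]
for flip in (0,180):
  for p,a in [((-.1095,0,.0265),30),((-.1095,0,.0265),45),((-.113,0,.025),20),((-.10,0,.034),60),((-.113,0,.096),0),((-.113,0,.096),-20)]:
    P,Rt=goal(p,a);Rt=Rt*R.from_euler("z",flip,degrees=True)
    q,e,aa=ik(P,Rt,seeds);print(flip,a,"err %.4f %.1f"%(e,aa),q.round(2))
E
```

```text
[0.20762908 0.61338515 0.29957127 0.2705219 ] [-0.0359  0.0103 -0.0064  0.0066 -0.0032  0.0064]
0 30 err 0.0055 2.1 [-0.29  1.   -0.3   2.51  3.31  0.71  2.2 ]
0 45 err 0.0216 8.1 [-0.07  1.12 -0.52  2.51  3.39  0.79  2.36]
0 20 err 0.0000 0.0 [-0.32  0.96 -0.36  2.45  2.98  0.52  2.4 ]
0 60 err 0.0299 10.9 [ 0.1   1.3  -0.68  2.51  3.57  0.9   2.51]
0 0 err 0.0000 0.0 [-0.38  0.79 -0.44  2.13  0.85  0.41 -1.9 ]
0 -20 err 0.0000 0.0 [-0.53  0.85 -0.33  1.88  0.51  0.85 -1.6 ]
180 30 err 0.0055 2.1 [-0.09  1.11 -0.83  2.51  2.62  0.78 -0.33]
180 45 err 0.0216 8.1 [ 0.09  1.26 -1.01  2.51  2.75  0.82 -0.2 ]
180 20 err 0.0000 0.0 [-0.16  1.05 -0.77  2.45  2.4   0.67 -0.21]
180 60 err 0.0299 10.9 [-0.09  1.21 -0.2   2.51  3.99  1.15 -1.01]
180 0 err 0.0000 0.0 [-0.27  0.84 -0.69  2.13  1.06  0.57  0.99]
180 -20 err 0.0000 0.0 [-0.4   0.89 -0.6   1.88  0.69  0.97  1.31]
```

```bash
cat > rec.py <<'E'
from h import *
import json
t,r,o=pose()
open("data.txt","a").write(json.dumps([o["joint_pos"].tolist(),t.tolist()])+"\n"); print(o["joint_pos"].round(2),t.round(4))
E
python3 rec.py
```

```text
[-0.    0.66 -0.55  2.25 -0.99  0.04  0.21] [0.4393 0.2411 0.1729]
```

Request:
{"api": "play_rows", "payload": {
  "commands": [
    {"delta_pos": [0,0,-0.03],"twist": [0,-6,0],"hand": 0.6},
    {"delta_pos": [0,0,-0.03],"twist": [0,-6,0],"hand": 0.6},
    {"delta_pos": [0,0,0],"twist": [0,-6,0],"hand": 0.6},
    {"delta_pos": [0,0,0],"twist": [3,-6,0],"hand": 0.6},
    {"delta_pos": [0,0,0],"twist": [0,0,0],"hand": 0.6}
  ]
}}

```text
clock: 3.53
tool_pos: [0.4343, 0.2425, 0.1829]
tcp_rot: [-0.102, 0.808, 0.578, 0.049]
ft_force: [1.2, 2.5, -0.6]
opening: 0.0513
grip_force: 0.0
```

```bash
python3 rec.py
```

```text
[-0.58  0.61  0.19  2.07 -0.7   0.52 -0.13] [0.4343 0.2425 0.1829]
```

Request:
{"api": "play_rows", "payload": {
  "commands": [
    {"delta_pos": [0,0,0],"twist": [6,0,0],"hand": 0.6},
    {"delta_pos": [0,0,0],"twist": [6,0,0],"hand": 0.6},
    {"delta_pos": [0,0,0],"twist": [6,0,0],"hand": 0.6},
    {"delta_pos": [0,0,0],"twist": [6,0,0],"hand": 0.6},
    {"delta_pos": [0,0,0],"twist": [0,0,0],"hand": 0.6}
  ]
}}

```text
clock: 3.95
tool_pos: [0.4348, 0.2359, 0.1787]
tcp_rot: [-0.273, 0.772, 0.569, -0.071]
ft_force: [1.7, -0.1, -1.1]
opening: 0.0507
grip_force: 0.0
```

```bash
python3 rec.py
python3 - <<'E'
from k import *
import json
for l in open("data.txt"): D.append(json.loads(l))
ex=np.array([1.,0,0])
def B(q,m):
    A=frames(q); c=[ez,A[2].apply(ez),A[4].apply(ez),A[6].apply(ez),ex]
    ext=[A[1].apply(ex),A[3].apply(ex),A[4].apply(ex),A[5].apply(ex),A[6].apply(ex)]
    return np.stack(c[:4]+[ext[i] for i in m],1)
b=np.hstack([p for _,p in D])
for m in [(0,),(1,),(2,),(3,),(4,),(1,2),(0,4),(0,1,2),(1,4),(1,2,4)]:
    A=np.vstack([B(q,m) for q,_ in D]);L,_,rk,_=np.linalg.lstsq(A,b,rcond=None);print(m,L.round(4),rk,np.abs(A@L-b).max().round(5))
E
```

```text
[-0.36  0.79  0.13  1.78 -0.64  1.05 -0.1 ] [0.4348 0.2359 0.1787]
(0,) [0.3932 0.3578 0.3208 0.2351 0.1411] 5 0.04198
(1,) [0.2448 0.5627 0.3062 0.243  0.0237] 5 0.04526
(2,) [ 0.2294  0.5458  0.3108  0.2417 -0.0322] 5 0.04403
(3,) [ 0.2711  0.5544  0.3138  0.2868 -0.0317] 5 0.04612
(4,) [ 0.2916  0.5451  0.3149  0.2807 -0.0309] 5 0.04624
(1, 2) [ 0.2356  0.5393  0.3035  0.2388  0.0135 -0.0291] 6 0.04572
(0, 4) [ 0.4025  0.3755  0.3169  0.2591  0.1148 -0.0211] 6 0.0449
(0, 1, 2) [ 0.384   0.3586  0.3094  0.2305  0.1285  0.0149 -0.0079] 7 0.04457
(1, 4) [ 0.2925  0.5408  0.3102  0.2771  0.0082 -0.0296] 6 0.04719
(1, 2, 4) [ 0.284   0.5158  0.3074  0.2735 -0.0028 -0.0304 -0.0302] 7 0.04772
```

Run:
```python
from k import *
import json, itertools
for l in open("data.txt"): D.append(json.loads(l))
b=np.hstack([p for _,p in D])
t,r,o=pose(); M=frames(o["joint_pos"])[7]*R.from_euler("z",90,degrees=True); print("orient err",np.degrees((M.inv()*r).magnitude()))
def B(q):
    A=frames(q); return np.stack([ez,A[2].apply(ez),A[4].apply(ez),A[6].apply(ez)]+[A[k].apply(v) for k in range(0,8) for v in np.eye(3)[:2]],1)
F=np.vstack([B(q) for q,_ in D]); names=[f"{k}{a}" for k in range(8) for a in "xy"]
out=[]
for n in (1,2,3):
  for c in itertools.combinations(range(16),n):
    A=F[:,[0,1,2,3]+[4+i for i in c]];L,_,rk,_=np.linalg.lstsq(A,b,rcond=None)
    out.append((np.abs(A@L-b).max(),[names[i] for i in c],L.round(4)))
out.sort(key=lambda z:z[0])
for z in out[:8]: print(z)
```

```text
orient err 3.488656757749456e-14
(np.float64(1.323175680134625e-09), ['2y', '4y', '5y'], array([ 3.469e-01,  5.634e-01,  3.448e-01,  3.335e-01, -1.880e-02,
       -2.690e-02, -4.000e-04]))
(np.float64(1.3231760132015324e-09), ['1y', '4y', '6y'], array([ 3.469e-01,  5.634e-01,  3.448e-01,  3.335e-01, -1.880e-02,
       -2.690e-02, -4.000e-04]))
(np.float64(1.3231760132015324e-09), ['2y', '3y', '5y'], array([ 3.469e-01,  5.634e-01,  3.448e-01,  3.335e-01, -1.880e-02,
       -2.690e-02, -4.000e-04]))
(np.float64(1.323176124223835e-09), ['1y', '3y', '5y'], array([ 3.469e-01,  5.634e-01,  3.448e-01,  3.335e-01, -1.880e-02,
       -2.690e-02, -4.000e-04]))
(np.float64(1.3231762352461374e-09), ['2y', '4y', '6y'], array([ 3.469e-01,  5.634e-01,  3.448e-01,  3.335e-01, -1.880e-02,
       -2.690e-02, -4.000e-04]))
(np.float64(1.3231763462684398e-09), ['1y', '3y', '6y'], array([ 3.469e-01,  5.634e-01,  3.448e-01,  3.335e-01, -1.880e-02,
       -2.690e-02, -4.000e-04]))
(np.float64(1.3231763462684398e-09), ['1y', '4y', '5y'], array([ 3.469e-01,  5.634e-01,  3.448e-01,  3.335e-01, -1.880e-02,
       -2.690e-02, -4.000e-04]))
(np.float64(1.3231765683130448e-09), ['2y', '3y', '6y'], array([ 3.469e-01,  5.634e-01,  3.448e-01,  3.335e-01, -1.880e-02,
       -2.690e-02, -4.000e-04]))
```

```bash
python3 - <<'E'
from k import *
import json
for l in open("data.txt"): D.append(json.loads(l))
def basis(q):
    A=frames(q);ey=np.array([0,1.,0]); return np.stack([ez,A[2].apply(ez),A[4].apply(ez),A[6].apply(ez),A[2].apply(ey),A[4].apply(ey),A[6].apply(ey)],1)
L,*_=np.linalg.lstsq(np.vstack([basis(q) for q,_ in D]),np.hstack([p for _,p in D]),rcond=None)
open("L.txt","w").write(repr(L.tolist()))
E
sed -i 's/^    A=frames(q); return np.stack.*/    A=frames(q);ey=np.array([0,1.,0]); return np.stack([ez,A[2].apply(ez),A[4].apply(ez),A[6].apply(ez),A[2].apply(ey),A[4].apply(ey),A[6].apply(ey)],1)/' k.py
cat > scan.py <<'E'
from k import *
rng=np.random.default_rng(0)
q0=pose()[2]["joint_pos"]
seeds=[q0]+[rng.uniform(LO,HI) for _ in range(8)]
for flip in (0,180):
  for p,a in [((-.1095,0,.0265),30),((-.118,0,.028),25),((-.12,0,.03),20),((-.10,0,.034),60),((-.113,0,.096),0),((-.113,0,.096),-20)]:
    P,Rt=goal(p,a);Rt=Rt*R.from_euler("z",flip,degrees=True)
    q,e,aa=ik(P,Rt,seeds);print(flip,a,"err %.4f %.1f"%(e,aa),q.round(2))
E
python3 scan.py
```

```text
0 30 err 0.0000 0.0 [-0.37  1.02 -0.18  2.45  3.43  0.73  2.05]
0 25 err 0.0000 0.0 [-0.28  0.98 -0.37  2.41  3.1   0.55  2.34]
0 20 err 0.0000 0.0 [-0.32  0.94 -0.38  2.35  2.92  0.41  2.46]
0 60 err 0.0012 0.5 [ 0.54  1.9  -1.42  2.51  2.68  1.03 -2.52]
0 0 err 0.0000 0.0 [-0.42  0.78 -0.44  2.05  0.74  0.47 -1.83]
0 -20 err 0.0000 0.0 [-0.6   0.88 -0.31  1.77  0.44  0.92 -1.58]
180 30 err 0.0000 0.0 [-0.    1.14 -0.82  2.43  2.63  0.73 -0.22]
180 25 err 0.0000 0.0 [-0.05  1.08 -0.79  2.4   2.5   0.64 -0.16]
180 20 err 0.0000 0.0 [-0.11  1.02 -0.74  2.34  2.32  0.54 -0.06]
180 60 err 0.0012 0.5 [ 0.54  1.9  -1.42  2.51  2.68  1.03  0.62]
180 0 err 0.0000 0.0 [-0.37  0.8  -0.52  2.05  0.82  0.51  1.23]
180 -20 err 0.0000 0.0 [-0.49  0.91 -0.52  1.76  0.6   1.01  1.4 ]
```

Run:
```python
from h import *
need([-.17,0,.20],0)
```

```text
tool shift [-0.0193 -0.0478 -0.0015] twist [-31.  -10.7   5.5] after-turn shift [-0.0258 -0.0392 -0.0213] case pos [-0.1442 -0.0392  0.1787]
```

Request:
{"api": "play_rows", "payload": {
  "commands": [
    {"delta_pos": [-0.004,-0.01,0],"twist": [-6.2,-2.1,1],"hand": 0.6},
    {"delta_pos": [-0.004,-0.01,0],"twist": [-6.2,-2.1,1],"hand": 0.6},
    {"delta_pos": [-0.005,-0.008,-0.005],"twist": [-6.2,-2.1,1],"hand": 0.6},
    {"delta_pos": [-0.005,-0.008,-0.005],"twist": [-6.2,-2.1,1],"hand": 0.6},
    {"delta_pos": [-0.006,-0.008,-0.005],"twist": [-6.2,-2.1,1],"hand": 0.6},
    {"delta_pos": [0,0,0],"twist": [0,0,-7],"hand": 0.6},
    {"delta_pos": [0,0,0],"twist": [0,0,-7],"hand": 0.6},
    {"delta_pos": [0,0,0],"twist": [0,0,-7],"hand": 0.6},
    {"delta_pos": [0,0,0],"twist": [0,0,-7],"hand": 0.6},
    {"delta_pos": [0,0,0],"twist": [0,0,-7],"hand": 0.6}
  ]
}}

```text
clock: 4.78
tool_pos: [0.3853, 0.2265, 0.2076]
tcp_rot: [-0.0, 0.621, 0.784, 0.004]
ft_force: [0.1, 0.0, 0.2]
opening: 0.0512
grip_force: 0.0
```

Request:
{"api": "play_rows", "payload": {
  "commands": [
    {"delta_pos": [0,0,0],"twist": [0,0,-7],"hand": 0.6},
    {"delta_pos": [0,0,0],"twist": [0,0,-7],"hand": 0.6},
    {"delta_pos": [0,0,0],"twist": [0,0,-7],"hand": 0.6},
    {"delta_pos": [0,0,0],"twist": [0,0,-7],"hand": 0.6},
    {"delta_pos": [0,0,0],"twist": [0,0,-7],"hand": 0.6},
    {"delta_pos": [0,0,0],"twist": [0,0,-7],"hand": 0.6},
    {"delta_pos": [0,0,0],"twist": [0,0,-7],"hand": 0.6},
    {"delta_pos": [0,0,0],"twist": [0,0,-7],"hand": 0.6},
    {"delta_pos": [0,0,0],"twist": [0,0,-7],"hand": 0.6},
    {"delta_pos": [0,0,0],"twist": [0,0,-7],"hand": 0.6}
  ]
}}

```text
clock: 5.62
tool_pos: [0.3853, 0.2266, 0.2077]
tcp_rot: [0.002, 0.059, 0.998, 0.004]
ft_force: [0.1, 0.3, -0.7]
opening: 0.0511
grip_force: 0.0
```

Request:
{"api": "play_rows", "payload": {
  "commands": [
    {"delta_pos": [0,0,0],"twist": [0,0,-7],"hand": 0.6},
    {"delta_pos": [0,0,0],"twist": [0,0,-7],"hand": 0.6},
    {"delta_pos": [0,0,0],"twist": [0,0,-7],"hand": 0.6},
    {"delta_pos": [0,0,0],"twist": [0,0,-7],"hand": 0.6},
    {"delta_pos": [0,0,0],"twist": [0,0,-7],"hand": 0.6},
    {"delta_pos": [0,0,0],"twist": [0,0,-7],"hand": 0.6},
    {"delta_pos": [0,0,0],"twist": [0,0,-7],"hand": 0.6},
    {"delta_pos": [0,0,0],"twist": [0,0,-7],"hand": 0.6},
    {"delta_pos": [0,0,0],"twist": [0,0,-7],"hand": 0.6},
    {"delta_pos": [0,0,0],"twist": [0,0,-7],"hand": 0.6}
  ]
}}

```text
clock: 6.45
tool_pos: [0.385, 0.2268, 0.2079]
tcp_rot: [0.004, -0.525, 0.851, 0.003]
ft_force: [0.2, -1.1, -0.3]
opening: 0.0509
grip_force: 0.0
```

```bash
sed -i 's/Rt=C\*R.from_matrix(np.array(\[\[1,0,0\],\[0,-1,0\],\[0,0,-1.\]\]))\*R.from_euler("y",a,degrees=True)/Rt=C*R.from_matrix(np.diag([-1,1,-1.]))*R.from_euler("y",-a,degrees=True)/' h.py
python3 - <<'E'
from k import *
need([-.17,0,.20],0); q=pose()[2]["joint_pos"]; print(q.round(2),pose()[2]["clock"])
for p,a in [((-.17,0,.2),0),((-.17,0,.15),0),((-.17,0,.11),0),((-.17,0,.11),10),((-.17,0,.11),20),((-.165,0,.11),30),((-.1095,0,.0265),30)]:
    P,Rt=goal(p,a); x,e,aa=ik(P,Rt,[q]); print(p,a,"%.3f %.1f"%(e,aa),x.round(2)); q=x
E
```

```text
tool shift [-0.002  -0.003   0.0079] twist [ 0.   0.6 -3.9] after-turn shift [-0.0019 -0.0031  0.0079] case pos [-0.1719  0.0031  0.2079]
[-0.32  0.53 -0.48  2.11  0.42  0.59  1.58] 6.45
(-0.17, 0, 0.2) 0 0.000 0.0 [-0.24  0.57 -0.6   2.1   0.54  0.63  1.52]
(-0.17, 0, 0.15) 0 0.000 0.0 [-0.25  0.67 -0.61  2.14  0.76  0.55  1.32]
(-0.17, 0, 0.11) 0 0.000 0.0 [-0.27  0.75 -0.59  2.17  0.94  0.49  1.15]
(-0.17, 0, 0.11) 10 0.000 0.0 [-0.05  0.81 -0.84  2.3   1.47  0.48  0.67]
(-0.17, 0, 0.11) 20 0.000 0.0 [ 0.07  0.87 -0.93  2.42  2.01  0.5   0.22]
(-0.165, 0, 0.11) 30 0.001 0.3 [ 0.32  1.19 -1.42  2.51  1.99  0.93  0.34]
(-0.1095, 0, 0.0265) 30 0.000 0.0 [ 0.07  1.21 -0.97  2.42  2.46  0.8  -0.03]
```

Request:
{"api": "play_rows", "payload": {
  "commands": [
    {"delta_pos": [-0.001,-0.001,0.02],"twist": [0,0,-2],"hand": 0.6},
    {"delta_pos": [-0.001,-0.001,0.02],"twist": [0,0.6,-2],"hand": 0.6},
    {"delta_pos": [0,-0.001,0.02],"twist": [0,0,0],"hand": 0.6},
    {"delta_pos": [0,0,0.02],"twist": [0,0,0],"hand": 0.6},
    {"delta_pos": [0,0,0.018],"twist": [0,-4,0],"hand": 0.6},
    {"delta_pos": [0,0,0],"twist": [0,-4,0],"hand": 0.6},
    {"delta_pos": [0,0,0],"twist": [0,-4,0],"hand": 0.6},
    {"delta_pos": [0,0,0],"twist": [0,-4,0],"hand": 0.6},
    {"delta_pos": [0,0,0],"twist": [0,-4,0],"hand": 0.6},
    {"delta_pos": [0,0,0],"twist": [0,-4,0],"hand": 0.6}
  ]
}}

```text
clock: 7.28
tool_pos: [0.3715, 0.2132, 0.1038]
tcp_rot: [0.053, -0.553, 0.83, 0.054]
ft_force: [-1.0, -0.1, -0.6]
opening: 0.0512
grip_force: 0.0
```

Run:
```python
from h import *
need([-.1127,-.0005,.0294],25);print(pose()[2]["joint_pos"].round(2))
```

```text
tool shift [-0.065  -0.0136  0.0846] twist [  1.8 -16.5  -0.2] after-turn shift [-0.0383 -0.0107  0.1   ] case pos [-0.1896  0.0102  0.1038]
[-0.27  0.72 -0.44  2.34  1.45  0.18  0.72]
```

Request:
{"api": "play_rows", "payload": {
  "commands": [
    {"delta_pos": [-0.005,-0.003,0.004],"twist": [0.5,-3,0],"hand": 0.6},
    {"delta_pos": [-0.005,-0.003,0.004],"twist": [0.5,-3,0],"hand": 0.6},
    {"delta_pos": [0,-0.002,0.004],"twist": [0.4,-3,0],"hand": 0.6},
    {"delta_pos": [0,-0.002,0.004],"twist": [0.4,-3,0],"hand": 0.6},
    {"delta_pos": [0,0,0.004],"twist": [0,-3,0],"hand": 0.6},
    {"delta_pos": [0,0,0],"twist": [0,0,0],"hand": 0.6}
  ]
}}

```text
clock: 7.78
tool_pos: [0.3795, 0.2122, 0.0854]
tcp_rot: [0.143, -0.544, 0.821, 0.101]
ft_force: [-0.7, -1.1, -0.2]
opening: 0.0513
grip_force: 0.0
```

Run:
```python
from h import *
need([-.1127,-.0005,.0294],25);print(pose()[2]["joint_pos"].round(2))
```

```text
tool shift [-0.0509 -0.0036  0.0783] twist [ 0.6 -4.8 -0.2] after-turn shift [-0.0441 -0.003   0.0823] case pos [-0.1875  0.0025  0.0854]
[ 0.08  0.93 -0.89  2.47  2.19  0.54  0.08]
```

Request:
{"api": "play_rows", "payload": {
  "commands": [
    {"delta_pos": [-0.01,-0.001,0.016],"twist": [0.6,-2.4,0],"hand": 0.6},
    {"delta_pos": [-0.01,-0.001,0.016],"twist": [0,-2.4,0],"hand": 0.6},
    {"delta_pos": [-0.009,-0.001,0.016],"twist": [0,0,0],"hand": 0.6},
    {"delta_pos": [-0.009,0,0.016],"twist": [0,0,0],"hand": 0.6},
    {"delta_pos": [-0.007,0,0.014],"twist": [0,0,0],"hand": 0.6},
    {"delta_pos": [0,0,0],"twist": [0,0,0],"hand": 0.6}
  ]
}}

```text
clock: 8.28
tool_pos: [0.4149, 0.2824, 0.0323]
tcp_rot: [0.182, -0.54, 0.813, 0.117]
ft_force: [1.0, 0.3, 0.6]
opening: 0.0513
grip_force: 0.0
```

Run:
```python
from h import *
need([-.1127,-.0005,.0294],25);print(pose()[2]["joint_pos"].round(2))
im=read_camera("scene"); im2=read_camera("top")
a=cv2.resize(im[150:270,200:330],None,fx=3,fy=3,interpolation=2)
b=cv2.resize(im2[170:290,190:320],None,fx=3,fy=3,interpolation=2)
cv2.imwrite("pics/p2.png",np.hstack([a,b])[:,:,::-1])
```

```text
tool shift [0.0045 0.0024 0.0011] twist [-0.3  0.   0.1] after-turn shift [0.0045 0.0023 0.0011] case pos [-0.1091 -0.0028  0.0323]
[ 0.01  1.12 -0.93  2.37  2.31  0.71  0.03]
```

View pics/p2.png

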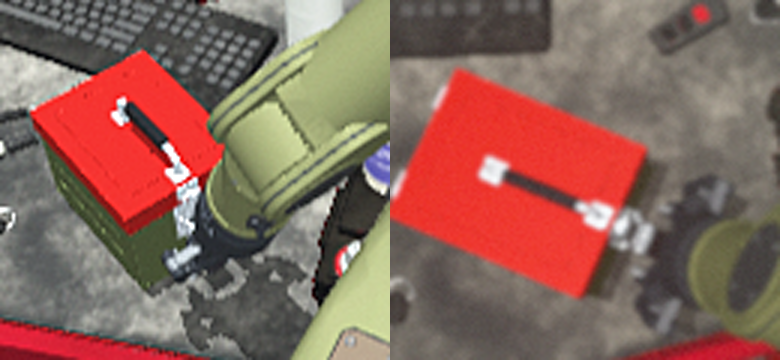

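The picture shows the gripper straddling the latch grip. The fingers sit either side of it, near scene-crop (185,260), with no contact force. I'll correct by 4 mm and close.

Request:
{"api": "play_rows", "payload": {
  "commands": [
    {"delta_pos": [0.004,0.002,0.001],"twist": [0,0,0],"hand": 0.6},
    {"delta_pos": [0,0,0],"twist": [0,0,0],"hand": 0.1},
    {"delta_pos": [0,0,0],"twist": [0,0,0],"hand": 0.1},
    {"delta_pos": [0,0,0],"twist": [0,0,0],"hand": 0.1},
    {"delta_pos": [0,0,0],"twist": [0,0,0],"hand": 0.1},
    {"delta_pos": [0,0,0],"twist": [0,0,0],"hand": 0.1},
    {"delta_pos": [0,0,0],"twist": [0,0,0],"hand": 0.1}
  ],
  "newtons": 30
}}

```text
clock: 8.97
tool_pos: [0.4116, 0.2762, 0.0299]
tcp_rot: [0.182, -0.539, 0.814, 0.116]
ft_force: [-1.3, -4.3, 6.2]
opening: 0.025
grip_force: 33.1
```

```bash
cat > arc.py <<'E'
from k import *
import sys
# lever arc: grasp tcp offset from pivot in case frame rotates; compute shifts
t,r,o=pose(); c=C.inv().apply(t-O); piv=np.array([-.098,c[1],.082])
zt=C.inv().apply(r.apply([0,0,1])); tilt=np.degrees(np.arctan2(zt[0],-zt[2]))
print("case",c.round(4),"tilt",tilt.round(1),"open",o["opening"],o["grip_force"],o["ft_force"].round(1),o["joint_pos"].round(2))
# grip centre in tool coordinates taken from given lever angle
th0=float(sys.argv[1]); ends=eval(sys.argv[2]) # list of (theta,tilt)
g=lambda th:np.array([piv[0]-.0443*np.sin(.494+th),c[1],piv[2]-.0443*np.cos(.494+th)])
off=r.inv().apply(W(g(th0))-t)   # grip in tool frame, stays
print("grip in tool",off.round(4))
P,Rm,q=t,r,o["joint_pos"]
for th,a in ends:
    Rt=goal([0,0,0],a)[1]; Pn=W(g(th))-Rt.apply(off)
    x,e,aa=ik(Pn,Rt,[q],.03); q=x
    print("th",th,"tilt",a,"shift in old tool",Rm.inv().apply(Pn-P).round(4),"twist",np.degrees((Rm.inv()*Rt).as_rotvec()).round(1),"case",C.inv().apply(Pn-O).round(3),"ik %.3f"%e,q.round(2))
    P,Rm=Pn,Rt
E
python3 arc.py 0 "[(.15,25),(.3,25),(.45,25),(.6,22),(.75,19),(.9,16),(1.05,13),(1.2,10),(1.35,7),(1.5,4),(1.65,1),(1.8,-2),(1.95,-2),(2.1,-2)]"
```

```text
case [-0.116  -0.0022  0.0299] tilt 24.9 open 0.024992697080882805 33.11415731906891 [-1.3 -4.3  6.2] [ 0.02  1.13 -0.93  2.39  2.32  0.73  0.02]
grip in tool [-0.0028 -0.0001 -0.0131]
th 0.15 tilt 25 shift in old tool [ 0.0035  0.0001 -0.0056] twist [-0.5 -0.1 -0. ] case [-0.122 -0.002  0.033] ik 0.000 [-0.01  1.09 -0.84  2.4   2.42  0.66 -0.08]
th 0.3 tilt 25 shift in old tool [ 0.0027  0.     -0.0061] twist [0. 0. 0.] case [-0.127 -0.002  0.038] ik 0.000 [-0.02  1.06 -0.8   2.41  2.48  0.63 -0.14]
th 0.45 tilt 25 shift in old tool [ 0.0017  0.     -0.0064] twist [0. 0. 0.] case [-0.131 -0.002  0.043] ik 0.000 [-0.01  1.05 -0.81  2.42  2.48  0.62 -0.14]
th 0.6 tilt 22 shift in old tool [ 0.0014  0.     -0.0068] twist [0. 3. 0.] case [-0.135 -0.002  0.048] ik 0.000 [-0.02  1.02 -0.83  2.39  2.31  0.59 -0.02]
th 0.75 tilt 19 shift in old tool [ 0.0008  0.     -0.0068] twist [-0.  3. -0.] case [-0.138 -0.002  0.054] ik 0.000 [-0.03  0.99 -0.84  2.36  2.14  0.56  0.11]
th 0.9 tilt 16 shift in old tool [ 0.0002 -0.     -0.0068] twist [ 0.  3. -0.] case [-0.141 -0.002  0.061] ik 0.000 [-
[... 610 characters left out ...]
 -0.002  0.087] ik 0.000 [-0.12  0.89 -0.87  2.16  1.26  0.64  0.84]
th 1.65 tilt 1 shift in old tool [-0.0029  0.     -0.0058] twist [0. 3. 0.] case [-0.138 -0.002  0.093] ik 0.000 [-0.16  0.88 -0.85  2.11  1.13  0.69  0.95]
th 1.8 tilt -2 shift in old tool [-0.0034 -0.     -0.0054] twist [ 0.  3. -0.] case [-0.134 -0.002  0.098] ik 0.000 [-0.2   0.87 -0.82  2.06  1.02  0.73  1.04]
th 1.95 tilt -2 shift in old tool [-0.0046  0.     -0.0048] twist [0. 0. 0.] case [-0.13  -0.002  0.103] ik 0.000 [-0.2   0.86 -0.82  2.05  1.    0.74  1.06]
th 2.1 tilt -2 shift in old tool [-0.0053 -0.     -0.0041] twist [0. 0. 0.] case [-0.124 -0.002  0.107] ik 0.000 [-0.21  0.86 -0.82  2.03  0.97  0.75  1.08]
```

Request:
{"api": "play_rows", "payload": {
  "commands": [
    {"delta_pos": [0.0018,0,-0.003],"twist": [0,0,0],"hand": 0.1},
    {"delta_pos": [0.0017,0,-0.003],"twist": [0,0,0],"hand": 0.1},
    {"delta_pos": [0.0014,0,-0.003],"twist": [0,0,0],"hand": 0.1},
    {"delta_pos": [0.0013,0,-0.003],"twist": [0,0,0],"hand": 0.1},
    {"delta_pos": [0.0009,0,-0.0032],"twist": [0,0,0],"hand": 0.1},
    {"delta_pos": [0.0008,0,-0.0032],"twist": [0,0,0],"hand": 0.1},
    {"delta_pos": [0.0007,0,-0.0034],"twist": [0,1.5,0],"hand": 0.1},
    {"delta_pos": [0.0007,0,-0.0034],"twist": [0,1.5,0],"hand": 0.1},
    {"delta_pos": [0,0,0],"twist": [0,0,0],"hand": 0.1}
  ]
}}

```text
clock: 9.72
tool_pos: [0.4048, 0.2601, 0.0494]
tcp_rot: [0.162, -0.542, 0.819, 0.101]
ft_force: [-2.3, 2.2, -1.4]
opening: 0.0252
grip_force: 30.9
```

```bash
python3 arc.py .6 "[(.75,19),(.9,16)]"
```

```text
case [-0.1335 -0.0022  0.0494] tilt 22.0 open 0.02522198215706728 30.873537361621857 [-2.3  2.2 -1.4] [ 0.01  1.05 -0.9   2.39  2.23  0.65  0.05]
grip in tool [-0.001  -0.0001 -0.0128]
th 0.75 tilt 19 shift in old tool [ 0.0008  0.0001 -0.0067] twist [-0.6  3.  -0. ] case [-0.137 -0.002  0.055] ik 0.000 [-0.03  0.99 -0.85  2.36  2.12  0.56  0.13]
th 0.9 tilt 16 shift in old tool [ 0.0001 -0.     -0.0067] twist [ 0.  3. -0.] case [-0.139 -0.002  0.062] ik 0.000 [-0.05  0.96 -0.86  2.33  1.94  0.54  0.28]
```

Working well, with low forces. I'll continue along the arc.

Request:
{"api": "play_rows", "payload": {
  "commands": [
    {"delta_pos": [0.0004,0,-0.0034],"twist": [0,1.5,0],"hand": 0.1},
    {"delta_pos": [0.0003,0,-0.0034],"twist": [0,1.5,0],"hand": 0.1},
    {"delta_pos": [0.0001,0,-0.0034],"twist": [0,1.5,0],"hand": 0.1},
    {"delta_pos": [0,0,-0.0034],"twist": [0,1.5,0],"hand": 0.1},
    {"delta_pos": [-0.0002,0,-0.0034],"twist": [0,1.5,0],"hand": 0.1},
    {"delta_pos": [-0.0003,0,-0.0033],"twist": [0,1.5,0],"hand": 0.1},
    {"delta_pos": [-0.0005,0,-0.0033],"twist": [0,1.5,0],"hand": 0.1},
    {"delta_pos": [-0.0006,0,-0.0033],"twist": [0,1.5,0],"hand": 0.1},
    {"delta_pos": [0,0,0],"twist": [0,0,0],"hand": 0.1}
  ]
}}

```text
clock: 10.47
tool_pos: [0.4019, 0.2536, 0.0749]
tcp_rot: [0.075, -0.55, 0.831, 0.043]
ft_force: [-0.2, 2.3, 1.0]
opening: 0.0253
grip_force: 30.1
```

Request:
{"api": "play_rows", "payload": {
  "commands": [
    {"delta_pos": [-0.0008,0,-0.0032],"twist": [0,1.5,0],"hand": 0.1},
    {"delta_pos": [-0.0009,0,-0.0032],"twist": [0,1.5,0],"hand": 0.1},
    {"delta_pos": [-0.0011,0,-0.0031],"twist": [0,1.5,0],"hand": 0.1},
    {"delta_pos": [-0.0012,0,-0.003],"twist": [0,1.5,0],"hand": 0.1},
    {"delta_pos": [-0.0014,0,-0.0029],"twist": [0,1.5,0],"hand": 0.1},
    {"delta_pos": [-0.0015,0,-0.0029],"twist": [0,1.5,0],"hand": 0.1},
    {"delta_pos": [-0.0017,0,-0.0027],"twist": [0,1.5,0],"hand": 0.1},
    {"delta_pos": [-0.0017,0,-0.0027],"twist": [0,1.5,0],"hand": 0.1},
    {"delta_pos": [0,0,0],"twist": [0,0,0],"hand": 0.1}
  ]
}}

```text
clock: 11.22
tool_pos: [0.4037, 0.258, 0.0973]
tcp_rot: [-0.014, -0.551, 0.834, -0.014]
ft_force: [-2.3, -2.5, -1.9]
opening: 0.0249
grip_force: 30.0
```

```bash
python3 arc.py 1.8 "[(1.95,-2),(2.1,-2),(2.25,-2)]"
```

```text
case [-0.1359 -0.002   0.0973] tilt -2.3 open 0.024867455295860937 30.028618276119232 [-2.3 -2.5 -1.9] [-0.31  0.81 -0.62  2.07  0.91  0.6   1.14]
grip in tool [-0.0041 -0.0001 -0.0142]
th 1.95 tilt -2 shift in old tool [-0.0046  0.0001 -0.0048] twist [-0.5 -0.3 -0.3] case [-0.131 -0.002  0.102] ik 0.000 [-0.25  0.83 -0.72  2.05  0.94  0.67  1.12]
th 2.1 tilt -2 shift in old tool [-0.0053 -0.     -0.0041] twist [0. 0. 0.] case [-0.126 -0.002  0.106] ik 0.000 [-0.22  0.85 -0.79  2.04  0.96  0.72  1.09]
th 2.25 tilt -2 shift in old tool [-0.0058  0.     -0.0032] twist [0. 0. 0.] case [-0.12  -0.002  0.109] ik 0.000 [-0.21  0.86 -0.82  2.02  0.96  0.75  1.09]
```

Request:
{"api": "play_rows", "payload": {
  "commands": [
    {"delta_pos": [-0.0023,0,-0.0024],"twist": [0,0,0],"hand": 0.1},
    {"delta_pos": [-0.0023,0,-0.0024],"twist": [0,0,0],"hand": 0.1},
    {"delta_pos": [-0.0026,0,-0.0021],"twist": [0,0,0],"hand": 0.1},
    {"delta_pos": [-0.0026,0,-0.0021],"twist": [0,0,0],"hand": 0.1},
    {"delta_pos": [0,0,0],"twist": [0,0,0],"hand": 0.1},
    {"delta_pos": [0,0,0],"twist": [0,0,0],"hand": 0.6},
    {"delta_pos": [0,0,0],"twist": [0,0,0],"hand": 0.6},
    {"delta_pos": [0,0,0],"twist": [0,0,0],"hand": 0.6}
  ]
}}

```text
clock: 11.88
tool_pos: [0.4098, 0.2711, 0.1073]
tcp_rot: [-0.01, -0.551, 0.835, -0.012]
ft_force: [-0.4, 0.2, -0.1]
opening: 0.0512
grip_force: 0.0
```

Request:
{"api": "play_rows", "payload": {
  "commands": [
    {"delta_pos": [0,0,-0.02],"twist": [0,0,0],"hand": 0.6},
    {"delta_pos": [0,0,-0.03],"twist": [0,0,0],"hand": 0.6},
    {"delta_pos": [0,0,-0.03],"twist": [0,0,0],"hand": 0.6},
    {"delta_pos": [0,0,-0.03],"twist": [0,0,0],"hand": 0.6},
    {"delta_pos": [0,0,0],"twist": [0,0,0],"hand": 0.6}
  ]
}}

```text
clock: 12.3
tool_pos: [0.4118, 0.2776, 0.2221]
tcp_rot: [-0.005, -0.551, 0.835, -0.012]
ft_force: [0.3, 0.5, -0.3]
opening: 0.0509
grip_force: 0.0
```

Run:
```python
from h import *
need([-.027,0,.15],0);print(pose()[2]["joint_pos"].round(2))
im=read_camera("scene"); im2=read_camera("top")
a=cv2.resize(im[150:270,200:330],None,fx=3,fy=3,interpolation=2)
b=cv2.resize(im2[170:290,190:320],None,fx=3,fy=3,interpolation=2)
cv2.imwrite("pics/p3.png",np.hstack([a,b])[:,:,::-1])
```

```text
tool shift [-0.0892  0.0033  0.0701] twist [-0.8 -1.3 -0.3] after-turn shift [-0.0877  0.0018  0.0721] case pos [-0.1147 -0.0018  0.2221]
[-0.2   0.65 -0.81  1.93  0.64  0.87  1.38]
```

View pics/p3.png

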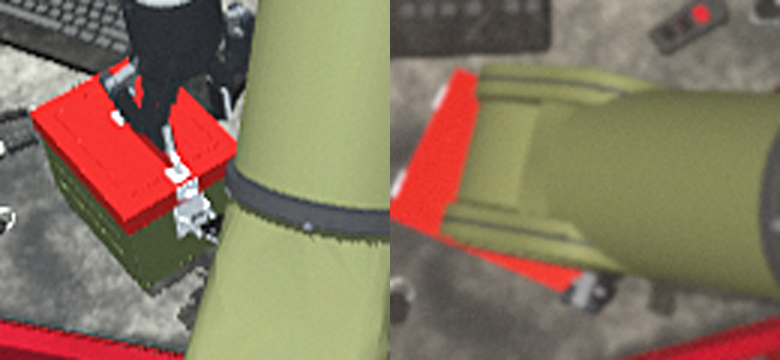

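Run:
```python
from h import *
for th in (0,.5,1,1.5,1.8,2.1,2.4):
    g=W([-.098-.0443*np.sin(.494+th),0,.082-.0443*np.cos(.494+th)]); p=proj("scene",g)[0]; print(th,((p-[200,150])*3).round())
print("pivot",((proj("scene",W([-.098,0,.082]))[0]-[200,150])*3).round(),"keeper",((proj("scene",W([-.095,0,.115]))[0]-[200,150])*3).round())
a=cv2.imread("pics/p3.png")[120:270,130:280]; b=cv2.imread("pics/p1.png")[120:270,130:280]
cv2.imwrite("pics/p4.png",cv2.resize(np.hstack([b,a]),None,fx=2.6,fy=2.6,interpolation=2))
```

```text
0 [212. 258.]
0.5 [221. 259.]
1 [224. 252.]
1.5 [220. 236.]
1.8 [214. 224.]
2.1 [207. 211.]
2.4 [199. 200.]
pivot [196. 221.] keeper [191. 198.]
```

View pics/p4.png

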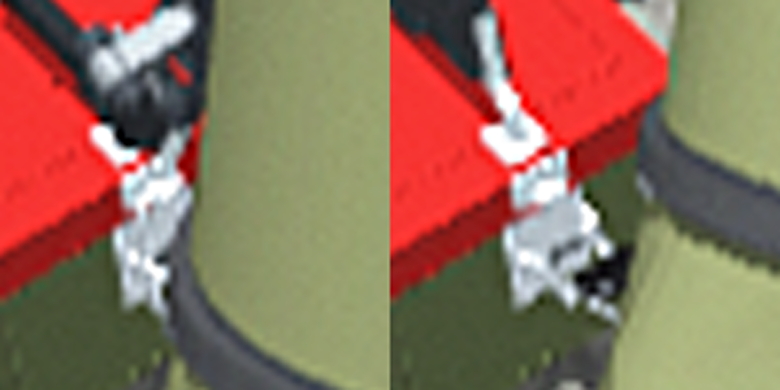

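The close-up shows the lever's black grip at p3 crop (213,226). That projects to about 1.8 rad, so it is up past centre and the hook should be free. Next is the lid handle.

Request:
{"api": "play_rows", "payload": {
  "commands": [
    {"delta_pos": [-0.03,0.001,-0.002],"twist": [-0.8,-1.3,-0.3],"hand": 0.6},
    {"delta_pos": [-0.03,0,0],"twist": [0,0,0],"hand": 0.6},
    {"delta_pos": [-0.028,0.001,0],"twist": [0,0,0],"hand": 0.6},
    {"delta_pos": [0,0,0.02],"twist": [0,0,0],"hand": 0.6},
    {"delta_pos": [0,0,0.02],"twist": [0,0,0],"hand": 0.6},
    {"delta_pos": [0,0,0.02],"twist": [0,0,0],"hand": 0.6},
    {"delta_pos": [0,0,0],"twist": [0,0,0],"hand": 0.6}
  ]
}}

```text
clock: 12.98
tool_pos: [0.4396, 0.3524, 0.1525]
tcp_rot: [-0.01, -0.553, 0.833, -0.002]
ft_force: [0.2, -1.0, 0.0]
opening: 0.051
grip_force: 0.0
```

Run:
```python
from h import *
need([-.027,0,.138],0)
im=read_camera("scene"); im2=read_camera("top")
a=cv2.resize(im[150:270,200:330],None,fx=3,fy=3,interpolation=2)
b=cv2.resize(im2[170:290,190:320],None,fx=3,fy=3,interpolation=2)
cv2.imwrite("pics/p5.png",np.hstack([a,b])[:,:,::-1])
```

```text
tool shift [-0.0082 -0.0016  0.0143] twist [ 0.4 -1.1  0. ] after-turn shift [-0.0079 -0.0015  0.0145] case pos [-0.0349  0.0015  0.1525]
```

View pics/p5.png

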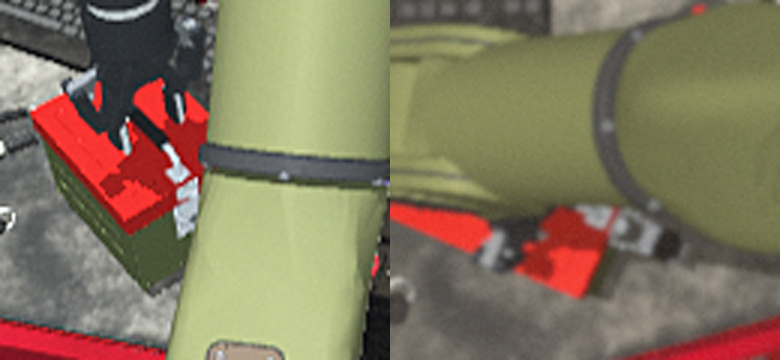

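The fingers straddle the handle (scene crop, about (150,125)), and the lever grip is out and up at top crop (668,240). I'll lower, close, and plan the lid arc.

Request:
{"api": "play_rows", "payload": {
  "commands": [
    {"delta_pos": [-0.008,-0.001,0.007],"twist": [0,-1,0],"hand": 0.5},
    {"delta_pos": [0,0,0.007],"twist": [0,0,0],"hand": 0.3},
    {"delta_pos": [0,0,0],"twist": [0,0,0],"hand": 0},
    {"delta_pos": [0,0,0],"twist": [0,0,0],"hand": 0},
    {"delta_pos": [0,0,0],"twist": [0,0,0],"hand": 0},
    {"delta_pos": [0,0,0],"twist": [0,0,0],"hand": 0},
    {"delta_pos": [0,0,0],"twist": [0,0,0],"hand": 0}
  ],
  "newtons": 40
}}

```text
clock: 13.67
tool_pos: [0.4474, 0.3609, 0.1435]
tcp_rot: [0.002, -0.552, 0.834, 0.003]
ft_force: [4.6, -1.3, -2.2]
opening: 0.0111
grip_force: 42.3
```

```bash
cat > lid.py <<'E'
from k import *
import sys
t,r,o=pose(); c=C.inv().apply(t-O)
zt=C.inv().apply(r.apply([0,0,1])); tilt=np.degrees(np.arctan2(zt[0],-zt[2]))
print("case",c.round(4),"tilt",tilt.round(1),"open",o["opening"].round(4),o["grip_force"],o["ft_force"].round(1),o["joint_pos"].round(2))
f0=float(sys.argv[1]); ends=eval(sys.argv[2])
# pad point = grasp point 15 mm behind TCP, carried by the lid
h=np.array([.092,c[1],.108])
p0=c+C.inv().apply(r.apply([0,0,-.015])); d=p0-h
rot=lambda f:h+R.from_euler("y",f-f0).apply(d)
P,Rm,q=t,r,o["joint_pos"]
for f,a in ends:
    Rt=goal([0,0,0],a)[1]; Pn=W(rot(f))+Rt.apply([0,0,.015])
    x,e,aa=ik(Pn,Rt,[q],.03); q=x
    print(f,a,"shift",Rm.inv().apply(Pn-P).round(4),"twist",np.degrees((Rm.inv()*Rt).as_rotvec()).round(1),"case",C.inv().apply(Pn-O).round(3),"ik %.3f"%e,q.round(2))
    P,Rm=Pn,Rt
E
python3 lid.py 0 "[(.1*k,-2*k) for k in range(1,18)]"
```

```text
Traceback (most recent call last):
  File "lid.py", line 5, in <module>
    print("case",c.round(4),"tilt",tilt.round(1),"open",o["opening"].round(4),o["grip_force"],o["ft_force"].round(1),o["joint_pos"].round(2))
                                                        ^^^^^^^^^^^^^^^^^^
AttributeError: 'float' object has no attribute 'round'
```

```bash
sed -i 's/o\["opening"\].round(4)/o["opening"]/' lid.py; python3 lid.py 0 "[(.1*k,-2*k) for k in range(1,18)]"
```

```text
case [-0.0241 -0.0023  0.1435] tilt 0.4 open 0.011090996786890607 42.31348156929016 [ 4.6 -1.3 -2.2] [-0.35  0.83 -0.73  1.79  0.74  0.81  1.29]
0.1 -2 shift [-0.0051  0.     -0.0113] twist [ 0.1  2.4 -0.1] case [-0.019 -0.002  0.155] ik 0.000 [-0.37  0.83 -0.73  1.73  0.7   0.89  1.33]
0.2 -4 shift [-0.0058  0.     -0.011 ] twist [-0.  2. -0.] case [-0.013 -0.002  0.166] ik 0.000 [-0.41  0.82 -0.69  1.68  0.63  0.95  1.39]
0.30000000000000004 -6 shift [-0.0065 -0.     -0.0105] twist [0. 2. 0.] case [-0.006 -0.002  0.176] ik 0.000 [-0.45  0.82 -0.64  1.62  0.57  1.01  1.44]
0.4 -8 shift [-0.0072  0.     -0.01  ] twist [ 0.  2. -0.] case [ 0.003 -0.002  0.185] ik 0.000 [-0.49  0.82 -0.59  1.55  0.52  1.07  1.49]
0.5 -10 shift [-0.0078  0.     -0.0095] twist [-0.  2.  0.] case [ 0.012 -0.002  0.193] ik 0.000 [-0.54  0.83 -0.55  1.49  0.48  1.14  1.53]
0.6000000000000001 -12 shift [-0.0084 -0.     -0.009 ] twist [ 0.  2. -0.] case [ 0.021 -0.002  0.201] ik 0.000 [-0.58  0.84 -0.5   1.42  0.44  1.21  1.56]
0.7000000000000001 -14 shift [-0.009  -0.     -0.0084] twist [-0.  2.  0.] case [ 
[... 816 characters left out ...]
.     -0.0041] twist [0. 2. 0.] case [ 0.103 -0.002  0.22 ] ik 0.000 [-0.82  1.07 -0.26  0.78  0.31  1.75  1.74]
1.4000000000000001 -28 shift [-0.0117 -0.     -0.0033] twist [ 0.  2. -0.] case [ 0.115 -0.002  0.218] ik 0.000 [-0.84  1.13 -0.23  0.66  0.31  1.85  1.76]
1.5 -30 shift [-0.0119  0.     -0.0025] twist [-0.  2.  0.] case [ 0.127 -0.002  0.214] ik 0.000 [-0.87  1.2  -0.21  0.51  0.31  1.96  1.79]
1.6 -32 shift [-0.012  -0.     -0.0017] twist [0. 2. 0.] case [ 0.138 -0.002  0.21 ] ik 0.000 [-0.96  1.31  0.45  0.32 -0.23  2.06  1.97]
1.7000000000000002 -34 shift [-0.0121  0.     -0.0009] twist [0. 2. 0.] case [ 0.149 -0.002  0.204] ik 0.005 [-0.97  1.33  0.48  0.3  -0.24  2.06  1.97]
```

Request:
{"api": "play_rows", "payload": {
  "commands": [
    {"delta_pos": [-0.005,0,-0.011],"twist": [0,2,0],"hand": 0},
    {"delta_pos": [-0.006,0,-0.011],"twist": [0,2,0],"hand": 0},
    {"delta_pos": [-0.0065,0,-0.0105],"twist": [0,2,0],"hand": 0},
    {"delta_pos": [-0.0072,0,-0.01],"twist": [0,2,0],"hand": 0},
    {"delta_pos": [-0.0078,0,-0.0095],"twist": [0,2,0],"hand": 0},
    {"delta_pos": [0,0,0],"twist": [0,0,0],"hand": 0}
  ]
}}

```text
clock: 14.17
tool_pos: [0.4613, 0.3936, 0.194]
tcp_rot: [-0.072, -0.55, 0.831, -0.047]
ft_force: [2.6, -6.5, 1.6]
opening: 0.0111
grip_force: 41.7
```

```bash
python3 lid.py .48 "[(.6,-12),(.7,-13),(.8,-14),(.9,-15),(1.0,-16),(1.1,-17),(1.2,-18),(1.3,-19),(1.4,-20),(1.5,-21),(1.6,-22),(1.7,-22)]"; python3 -c "
from h import *
im=read_camera('scene'); im2=read_camera('top')
cv2.imwrite('pics/p6.png',np.hstack([cv2.resize(i[100:270,180:330],None,fx=2.6,fy=2.6,interpolation=2) for i in (im,im2)])[:,:,::-1])"
```

```text
case [ 0.0114 -0.0024  0.194 ] tilt -9.8 open 0.011092818270163996 41.683934926986694 [ 2.6 -6.5  1.6] [-0.45  0.87 -0.74  1.48  0.61  1.21  1.42]
0.6 -12 shift [-0.0104  0.     -0.0107] twist [ 0.1  2.2 -0.1] case [ 0.023 -0.002  0.203] ik 0.000 [-0.51  0.87 -0.65  1.4   0.54  1.27  1.48]
0.7 -13 shift [-0.0095 -0.     -0.0082] twist [-0.  1.  0.] case [ 0.034 -0.002  0.209] ik 0.000 [-0.58  0.86 -0.54  1.35  0.46  1.29  1.55]
0.8 -14 shift [-0.0101  0.     -0.0074] twist [ 0.  1. -0.] case [ 0.046 -0.002  0.214] ik 0.000 [-0.63  0.87 -0.46  1.29  0.41  1.32  1.6 ]
0.9 -15 shift [-0.0107  0.     -0.0065] twist [-0.  1. -0.] case [ 0.058 -0.002  0.217] ik 0.000 [-0.67  0.89 -0.41  1.22  0.37  1.36  1.63]
1.0 -16 shift [-0.0112 -0.     -0.0055] twist [ 0.  1. -0.] case [ 0.07  -0.002  0.22 ] ik 0.000 [-0.7   0.91 -0.39  1.15  0.36  1.42  1.65]
1.1 -17 shift [-0.0116 -0.     -0.0046] twist [0. 1. 0.] case [ 0.083 -0.002  0.221] ik 0.000 [-0.72  0.94 -0.37  1.08  0.35  1.47  1.66]
1.2 -18 shift [-0.012   0.     -0.0036] twist [ 0.  1. -0.] case [ 0.095 -0.002  0.221] ik 0.000 [-0.75  0.97 -0.34  1.01  0.34  1.52  1.68]
1.3 -19 shift [-0.0122  0.     -0.0026] twist [0. 1. 0.] case [ 0.108 -0.002  0.22 ] ik 0.000 [-0.77  1.   -0.32  0.93  0.33  1.58  1.7 ]
1.4 -20 shift [-0.0124 -0.     -0.0015] twist [-0.  1.  0.] case [ 0.12  -0.002  0.217] ik 0.000 [-0.79  1.04 -0.3   0.85  0.32  1.63  1.71]
1.5 -21 shift [-0.0125 -0.     -0.0005] twist [0. 1. 0.] case [ 0.132 -0.002  0.213] ik 0.000 [-0.81  1.08 -0.28  0.76  0.31  1.69  1.73]
1.6 -22 shift [-0.0125 -0.      0.0006] twist [-0.  1.  0.] case [ 0.143 -0.002  0.208] ik 0.000 [-0.83  1.12 -0.27  0.67  0.31  1.75  1.74]
1.7 -22 shift [-0.0126  0.      0.0016] twist [0. 0. 0.] case [ 0.154 -0.002  0.202] ik 0.000 [-0.84  1.15 -0.26  0.6   0.31  1.78  1.75]
```

View pics/p6.png

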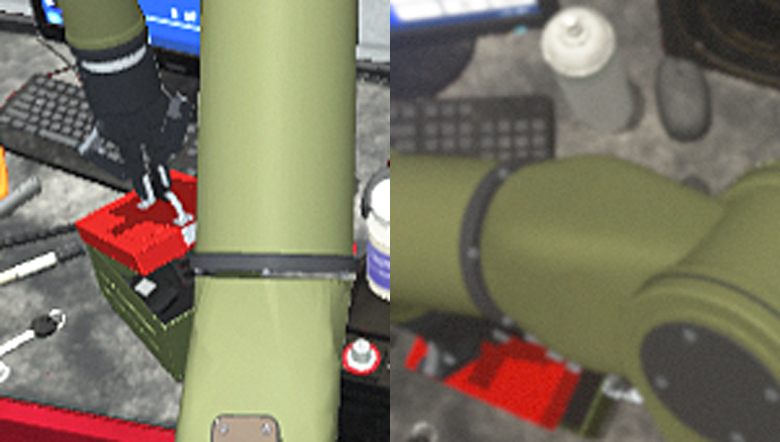

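The lid is lifting freely, with the inside of the case visible at (150,290). I'll continue the swing.

Request:
{"api": "play_rows", "payload": {
  "commands": [
    {"delta_pos": [-0.0104,0,-0.0107],"twist": [0,2,0],"hand": 0},
    {"delta_pos": [-0.0095,0,-0.0082],"twist": [0,1,0],"hand": 0},
    {"delta_pos": [-0.0101,0,-0.0074],"twist": [0,1,0],"hand": 0},
    {"delta_pos": [-0.0107,0,-0.0065],"twist": [0,1,0],"hand": 0},
    {"delta_pos": [-0.0112,0,-0.0055],"twist": [0,1,0],"hand": 0},
    {"delta_pos": [-0.0116,0,-0.0046],"twist": [0,1,0],"hand": 0},
    {"delta_pos": [0,0,0],"twist": [0,0,0],"hand": 0}
  ]
}}

```text
clock: 14.85
tool_pos: [0.4892, 0.4593, 0.2217]
tcp_rot: [-0.121, -0.547, 0.825, -0.08]
ft_force: [4.1, -6.4, 5.0]
opening: 0.0108
grip_force: 41.4
```

```bash
python3 lid.py 1.08 "[(1.2,-18),(1.3,-19),(1.4,-20),(1.5,-21),(1.6,-22),(1.7,-22),(1.78,-22)]"
```

```text
case [ 0.0828 -0.0026  0.2217] tilt -16.7 open 0.010762308835360928 41.35612607002258 [ 4.1 -6.4  5. ] [-0.6   0.98 -0.69  1.08  0.57  1.56  1.51]
1.2 -18 shift [-0.0145  0.     -0.0041] twist [ 0.   1.3 -0.1] case [ 0.098 -0.003  0.221] ik 0.000 [-0.68  0.99 -0.55  0.99  0.48  1.58  1.59]
1.3 -19 shift [-0.0123 -0.     -0.0023] twist [0. 1. 0.] case [ 0.11  -0.003  0.22 ] ik 0.000 [-0.74  1.01 -0.4   0.92  0.39  1.6   1.66]
1.4 -20 shift [-0.0125  0.     -0.0013] twist [-0.  1.  0.] case [ 0.123 -0.003  0.217] ik 0.000 [-0.79  1.04 -0.32  0.84  0.34  1.64  1.71]
1.5 -21 shift [-0.0125  0.     -0.0002] twist [0. 1. 0.] case [ 0.134 -0.003  0.213] ik 0.000 [-0.81  1.08 -0.28  0.75  0.31  1.7   1.73]
1.6 -22 shift [-0.0125  0.      0.0008] twist [-0.  1.  0.] case [ 0.146 -0.003  0.208] ik 0.000 [-0.83  1.13 -0.26  0.65  0.31  1.76  1.75]
1.7 -22 shift [-0.0127 -0.      0.0019] twist [0. 0. 0.] case [ 0.157 -0.003  0.201] ik 0.000 [-0.84  1.16 -0.26  0.59  0.31  1.79  1.76]
1.78 -22 shift [-0.01    0.      0.0024] twist [0. 0. 0.] case [ 0.165 -0.003  0.195] ik 0.000 [-0.85  1.19 -0.25  0.53  0.31  1.81  1.77]
```

Request:
{"api": "play_rows", "payload": {
  "commands": [
    {"delta_pos": [-0.013,0,-0.0035],"twist": [0,1,0],"hand": 0},
    {"delta_pos": [-0.0123,0,-0.0023],"twist": [0,1,0],"hand": 0},
    {"delta_pos": [-0.0125,0,-0.0013],"twist": [0,1,0],"hand": 0},
    {"delta_pos": [-0.0125,0,-0.0002],"twist": [0,1,0],"hand": 0},
    {"delta_pos": [-0.0125,0,0.0008],"twist": [0,1,0],"hand": 0},
    {"delta_pos": [-0.0127,0,0.0019],"twist": [0,0,0],"hand": 0},
    {"delta_pos": [0,0,0],"twist": [0,0,0],"hand": 0}
  ]
}}

```text
clock: 15.43
tool_pos: [0.5184, 0.528, 0.202]
tcp_rot: [-0.154, -0.542, 0.82, -0.102]
ft_force: [7.7, -0.1, 8.5]
opening: 0.0109
grip_force: 44.2
```

```bash
python3 lid.py 1.66 "[(1.75,-22),(1.8,-22)]"
```

```text
case [ 0.1575 -0.0029  0.202 ] tilt -21.3 open 0.010864579049248068 44.22663725330494 [ 7.7 -0.1  8.5] [-0.76  1.18 -0.63  0.59  0.61  1.84  1.64]
1.75 -22 shift [-0.0111  0.      0.0029] twist [-0.   0.7 -0.2] case [ 0.167 -0.003  0.195] ik 0.000 [-0.83  1.2  -0.39  0.51  0.42  1.84  1.73]
1.8 -22 shift [-0.0061 -0.      0.002 ] twist [0. 0. 0.] case [ 0.172 -0.003  0.191] ik 0.000 [-0.86  1.21 -0.25  0.48  0.31  1.84  1.77]
```

Request:
{"api": "play_rows", "payload": {
  "commands": [
    {"delta_pos": [-0.007,0,0.002],"twist": [0,0,0],"hand": 0},
    {"delta_pos": [0,0,0],"twist": [0,0,0],"hand": 0},
    {"delta_pos": [0,0,0],"twist": [0,0,0],"hand": 0.5},
    {"delta_pos": [0,0,0],"twist": [0,0,0],"hand": 0.5},
    {"delta_pos": [0,0,0],"twist": [0,0,0],"hand": 0.5},
    {"delta_pos": [0,0,-0.015],"twist": [0,0,0],"hand": 0.5},
    {"delta_pos": [0,0,-0.025],"twist": [0,0,0],"hand": 0.5},
    {"delta_pos": [0,0,-0.03],"twist": [0,0,0],"hand": 0.5},
    {"delta_pos": [0,0,-0.03],"twist": [0,0,0],"hand": 0.5},
    {"delta_pos": [0,0,-0.03],"twist": [0,0,0],"hand": 0.5}
  ]
}}

```text
clock: 16.27
tool_pos: [0.5287, 0.5409, 0.2459]
tcp_rot: [-0.171, -0.527, 0.827, -0.096]
ft_force: [1.6, -1.2, -1.6]
opening: 0.0428
grip_force: 0.0
```

Run:
```python
from k import *
t,r,o=pose();q=o["joint_pos"];print(q.round(2),t.round(3))
# fob grasp: length dir
s=4.25;g=lambda u,v,z:atz("top",180+u/s,140+v/s,z)
d=g(634,102,.008)-g(557,150,.008); print("fob len angle",np.degrees(np.arctan2(d[1],d[0])))
ay=np.arctan2(d[1],d[0])+np.pi/2
for k in (0,np.pi):
    y=np.array([np.cos(ay+k),np.sin(ay+k),0]);z=np.array([0,0,-1.]);Rt=R.from_matrix(np.stack([np.cross(y,z),y,z],1))
    x,e,aa=ik(np.array([.643,.166,.02]),Rt,[q]);print(k,"turn from tool y=case y about tool z:",np.degrees((goal([0,0,0],0)[1].inv()*Rt).as_rotvec()).round(1),e.round(4),x.round(2))
im=read_camera("scene"); im2=read_camera("top")
cv2.imwrite('pics/p7.png',np.hstack([cv2.resize(im[60:270,180:360],None,fx=2.1,fy=2.1,interpolation=2),cv2.resize(im2[110:290,190:345],None,fx=2.45,fy=2.45,interpolation=2)])[:,:,::-1])
```

```text
[-0.89  1.26 -0.05  0.21  0.13  2.06  1.83] [0.529 0.541 0.246]
fob len angle -57.32146683942197
0 turn from tool y=case y about tool z: [  0.    0.  124.5] 0.0 [-0.24  1.01 -0.16  1.56  0.24  0.59  0.05]
3.141592653589793 turn from tool y=case y about tool z: [ -0.    0.  -55.5] 0.0 [ 0.2   1.3  -1.19  1.53  1.26  1.21  2.49]
```

Run:
```python
from k import *
t,r,o=pose();q=o["joint_pos"];c=C.inv().apply(t-O)
zt=C.inv().apply(r.apply([0,0,1])); print(c.round(3),zt.round(3))
for p,a in [((.178,0,.26),-18),((.18,0,.28),-14),((.18,0,.30),-10),((.18,0,.33),-6),((.12,0,.33),0),((.0,0,.33),0)]:
    P,Rt=goal(p,a);x,e,aa=ik(P,Rt,[q],.03);q=x;print(p,a,"%.3f %.1f"%(e,aa),x.round(2),"total shift",Rt.inv().apply(P-t).round(3))
need([.178,0,.26],-18)
```

```text
[ 0.172 -0.012  0.246] [-0.387  0.027 -0.922]
(0.178, 0, 0.26) -18 0.000 0.0 [-0.86  1.13 -0.22  0.47  0.27  1.86  1.79] total shift [-0.002  0.012 -0.015]
(0.18, 0, 0.28) -14 0.000 0.0 [-0.84  1.06 -0.28  0.57  0.29  1.77  1.76] total shift [ 0.     0.012 -0.035]
(0.18, 0, 0.3) -10 0.000 0.0 [-0.81  0.99 -0.31  0.66  0.29  1.68  1.74] total shift [ 0.001  0.012 -0.055]
(0.18, 0, 0.33) -6 0.000 0.0 [-0.79  0.93 -0.34  0.72  0.28  1.63  1.74] total shift [ 0.001  0.012 -0.084]
(0.12, 0, 0.33) 0 0.000 0.0 [-0.64  0.75 -0.48  1.14  0.33  1.32  1.66] total shift [ 0.052  0.012 -0.084]
(0.0, 0, 0.33) 0 0.000 0.0 [-0.48  0.58 -0.53  1.51  0.31  1.13  1.67] total shift [ 0.172  0.012 -0.084]
tool shift [ 0.0001  0.0122 -0.015 ] twist [ 1.4 -4.8 -2.3] after-turn shift [-0.0016  0.0118 -0.0152] case pos [ 0.1718 -0.0118  0.246 ]
```

Request:
{"api": "play_rows", "payload": {
  "commands": [
    {"delta_pos": [0,0.006,-0.007],"twist": [0.7,-2.4,-1.1],"hand": 0.5},
    {"delta_pos": [0,0.006,-0.008],"twist": [0.7,-2.4,-1.1],"hand": 0.5},
    {"delta_pos": [0.003,0,-0.01],"twist": [0,-2,0],"hand": 0.5},
    {"delta_pos": [0.002,0,-0.01],"twist": [0,-2,0],"hand": 0.5},
    {"delta_pos": [0.002,0,-0.01],"twist": [0,-2,0],"hand": 0.5},
    {"delta_pos": [0.002,0,-0.01],"twist": [0,-2,0],"hand": 0.5},
    {"delta_pos": [0.001,0,-0.015],"twist": [0,-2,0],"hand": 0.5},
    {"delta_pos": [0.001,0,-0.015],"twist": [0,-2,0],"hand": 0.5},
    {"delta_pos": [0.001,0,-0.015],"twist": [0,-2,0],"hand": 0.5},
    {"delta_pos": [0.001,0,-0.015],"twist": [0,-2,0],"hand": 0.5}
  ]
}}

```text
clock: 17.2
tool_pos: [0.5221, 0.5547, 0.3614]
tcp_rot: [-0.016, -0.556, 0.831, -0.004]
ft_force: [0.2, 0.2, 1.1]
opening: 0.0428
grip_force: 0.0
```

Run:
```python
from k import *
need([.0,0,.33],0);print(pose()[2]["joint_pos"].round(2))
```

```text
tool shift [ 0.1825 -0.0031  0.037 ] twist [ 0.6 -1.8  0.4] after-turn shift [ 0.1835 -0.0041  0.0314] case pos [0.1835 0.0041 0.3614]
[-0.83  0.86 -0.14  0.76  0.1   1.56  1.82]
```

Request:
{"api": "play_rows", "payload": {
  "commands": [
    {"delta_pos": [0.031,-0.026,0.006],"twist": [0,0,0],"hand": 0.7},
    {"delta_pos": [0.031,-0.026,0.006],"twist": [0,0,0],"hand": 0.7},
    {"delta_pos": [0.031,-0.026,0.006],"twist": [0,0,0],"hand": 0.7},
    {"delta_pos": [0.031,-0.026,0.006],"twist": [0,0,0],"hand": 0.7},
    {"delta_pos": [0.031,-0.026,0.006],"twist": [0,0,0],"hand": 0.7},
    {"delta_pos": [0.031,-0.026,0.006],"twist": [0,0,0],"hand": 0.7},
    {"delta_pos": [0.031,-0.026,0.006],"twist": [0,0,0],"hand": 0.7},
    {"delta_pos": [0.031,-0.026,0.006],"twist": [0,0,0],"hand": 0.7},
    {"delta_pos": [0.031,-0.026,0.006],"twist": [0,0,0],"hand": 0.7},
    {"delta_pos": [0.031,-0.026,0.006],"twist": [0,0,0],"hand": 0.7}
  ]
}}

```text
clock: 18.03
tool_pos: [0.6418, 0.1664, 0.3087]
tcp_rot: [-0.016, -0.557, 0.83, -0.005]
ft_force: [1.1, 0.5, 0.3]
opening: 0.0595
grip_force: 0.0
```

Request:
{"api": "play_rows", "payload": {
  "commands": [
    {"delta_pos": [0,0,0],"twist": [0,0,7],"hand": 0.7},
    {"delta_pos": [0,0,0],"twist": [0,0,7],"hand": 0.7},
    {"delta_pos": [0,0,0],"twist": [0,0,7],"hand": 0.7},
    {"delta_pos": [0,0,0],"twist": [0,0,7],"hand": 0.7},
    {"delta_pos": [0,0,0],"twist": [0,0,7],"hand": 0.7},
    {"delta_pos": [0,0,0],"twist": [0,0,7],"hand": 0.7},
    {"delta_pos": [0,0,0],"twist": [0,0,7],"hand": 0.7},
    {"delta_pos": [0,0,0],"twist": [0,0,7],"hand": 0.7},
    {"delta_pos": [0,0,0],"twist": [0,0,7],"hand": 0.7}
  ]
}}

```text
clock: 18.78
tool_pos: [0.6412, 0.1683, 0.3081]
tcp_rot: [-0.012, -0.038, 0.999, -0.013]
ft_force: [0.2, -0.5, -0.3]
opening: 0.0597
grip_force: 0.0
```

Request:
{"api": "play_rows", "payload": {
  "commands": [
    {"delta_pos": [0,0,0],"twist": [0,0,7],"hand": 0.7},
    {"delta_pos": [0,0,0],"twist": [0,0,7],"hand": 0.7},
    {"delta_pos": [0,0,0],"twist": [0,0,7],"hand": 0.7},
    {"delta_pos": [0,0,0],"twist": [0,0,7],"hand": 0.7},
    {"delta_pos": [0,0,0],"twist": [0,0,7],"hand": 0.7},
    {"delta_pos": [0,0,0],"twist": [0,0,7],"hand": 0.7},
    {"delta_pos": [0,0,0],"twist": [0,0,7],"hand": 0.7},
    {"delta_pos": [0,0,0],"twist": [0,0,7],"hand": 0.7},
    {"delta_pos": [0,0,0],"twist": [0,0,5],"hand": 0.7},
    {"delta_pos": [0,0,0],"twist": [0,0,0],"hand": 0.7}
  ]
}}

```text
clock: 19.62
tool_pos: [0.641, 0.1682, 0.3074]
tcp_rot: [-0.005, 0.473, 0.881, -0.017]
ft_force: [0.4, 0.0, -0.3]
opening: 0.0596
grip_force: 0.0
```

```bash
cat > fob.py <<'E'
from k import *
import sys
s=4.25;g=lambda u,v,z:atz("top",180+u/s,140+v/s,z)
d=g(634,102,.008)-g(557,150,.008); ay=np.arctan2(d[1],d[0])+np.pi/2
y=np.array([np.cos(ay),np.sin(ay),0]);z=np.array([0,0,-1.]);Rt=R.from_matrix(np.stack([np.cross(y,z),y,z],1))
t,r,o=pose(); c=(g(557,150,.008)+g(634,102,.008))/2; P=np.array([.6437,.166,float(sys.argv[1])])
print("fob mid alt",c.round(4),"shift",r.inv().apply(P-t).round(4),"twist",np.degrees((r.inv()*Rt).as_rotvec()).round(1),o["joint_pos"].round(2),o["opening"],t.round(4))
E
python3 fob.py .012
python3 - <<'E'
from h import *
for z in (.15,.25): print("bottle",z,atz("top",327,200,z).round(3),atz("top",340,188,z).round(3), atz("top",340,205,z).round(3))
E
```

```text
fob mid alt [0.6442 0.1662 0.008 ] shift [-0.0008  0.0113  0.2952] twist [-2.   0.5  0.9] [-0.54  0.72  0.43  1.32 -0.28  1.19  0.49] 0.05962675240431691 [0.641  0.1682 0.3074]
bottle 0.15 [0.528 0.152 0.15 ] [0.558 0.119 0.15 ] [0.515 0.12  0.15 ]
bottle 0.25 [0.508 0.155 0.25 ] [0.535 0.125 0.25 ] [0.497 0.126 0.25 ]
```

Request:
{"api": "play_rows", "payload": {
  "commands": [
    {"delta_pos": [0,0,0],"twist": [-2,0.5,0.9],"hand": 0.7},
    {"delta_pos": [0,0.001,0.036],"twist": [0,0,0],"hand": 0.7},
    {"delta_pos": [0,0,0.036],"twist": [0,0,0],"hand": 0.7},
    {"delta_pos": [0,0,0.036],"twist": [0,0,0],"hand": 0.7},
    {"delta_pos": [0,0,0.036],"twist": [0,0,0],"hand": 0.7},
    {"delta_pos": [0,0,0.036],"twist": [0,0,0],"hand": 0.7},
    {"delta_pos": [0,0,0.036],"twist": [0,0,0],"hand": 0.7},
    {"delta_pos": [0,0,0.036],"twist": [0,0,0],"hand": 0.7},
    {"delta_pos": [0,0,0],"twist": [0,0,0],"hand": 0.7}
  ]
}}

```text
clock: 20.37
tool_pos: [0.6374, 0.1679, 0.0489]
tcp_rot: [-0.006, 0.479, 0.878, -0.003]
ft_force: [-0.6, 0.1, -0.6]
opening: 0.0596
grip_force: 0.0
```

```bash
python3 fob.py .005
```

```text
fob mid alt [0.6442 0.1662 0.008 ] shift [-0.0053  0.0047  0.0438] twist [-0.6 -0.4  0.1] [-0.48  1.    0.29  1.57 -0.42  0.65  0.61] 0.05964154588678741 [0.6374 0.1679 0.0489]
```

Request:
{"api": "play_rows", "payload": {
  "commands": [
    {"delta_pos": [-0.005,0.005,0],"twist": [-0.5,-0.4,0],"hand": 0.7},
    {"delta_pos": [0,0,0.015],"twist": [0,0,0],"hand": 0.7},
    {"delta_pos": [0,0,0.015],"twist": [0,0,0],"hand": 0.7},
    {"delta_pos": [0,0,0.013],"twist": [0,0,0],"hand": 0.7},
    {"delta_pos": [0,0,0],"twist": [0,0,0],"hand": 0.2},
    {"delta_pos": [0,0,0],"twist": [0,0,0],"hand": 0.2},
    {"delta_pos": [0,0,0],"twist": [0,0,0],"hand": 0.2},
    {"delta_pos": [0,0,0],"twist": [0,0,0],"hand": 0.2},
    {"delta_pos": [0,0,0],"twist": [0,0,0],"hand": 0.2},
    {"delta_pos": [0,0,0],"twist": [0,0,0],"hand": 0.2}
  ],
  "newtons": 40
}}

```text
clock: 21.2
tool_pos: [0.6532, 0.1644, 0.0146]
tcp_rot: [0.008, 0.482, 0.876, 0.003]
ft_force: [0.2, -0.5, 0.4]
opening: 0.017
grip_force: 0.5
```

Request:
{"api": "play_rows", "payload": {
  "commands": [
    {"delta_pos": [0,0,0],"twist": [0,0,0],"hand": 0.7},
    {"delta_pos": [0,0,0],"twist": [0,0,0],"hand": 0.7},
    {"delta_pos": [0,0,0],"twist": [0,0,0],"hand": 0.7},
    {"delta_pos": [0,0,0],"twist": [0,0,0],"hand": 0.7}
  ]
}}

```text
clock: 21.53
tool_pos: [0.6527, 0.1642, 0.014]
tcp_rot: [0.007, 0.482, 0.876, 0.003]
ft_force: [0.5, -0.5, -0.1]
opening: 0.0595
grip_force: 0.0
```

```bash
python3 fob.py .005
python3 - <<'E'
from h import *
im=read_camera("top"); cv2.imwrite("pics/t8.png",im[:,:,::-1]); a=cv2.imread("pics/top0.png")[:,:,::-1]
# what is visible around fob: arm hides? mean diff map
d=np.abs(im.astype(int)-a).sum(2)
print(d[158:182:3,300:342:3])
E
```

```text
fob mid alt [0.6442 0.1662 0.008 ] shift [ 0.0064 -0.0068  0.0088] twist [ 0.7  0.6 -0.3] [-0.46  1.05  0.28  1.56 -0.44  0.58  0.62] 0.05954867716584499 [0.6527 0.1642 0.014 ]
[[ 46  30  38  45  88  50  61  30 135 126  76  75  56  76]
 [ 40  45  46  38  96  38  59  38  94 160  84  85  40  42]
 [ 43  49  39  51  69  40 110  78  98  43 145  89  44  30]
 [ 53  59  41  50  51  46 134  77 147   9 165  89  38  30]
 [128  60  42  39 142 128  81  49 149  77 159  84  37  28]
 [125  88  69  49 184 166 190 208  60  41 173 164  54  36]
 [161 122 106  64  66 122  39  91  98  60 141 131  48  35]
 [ 97  98 108  79 102 123  30 109 125  58  47 126 116  41]]
```

Request:
{"api": "play_rows", "payload": {
  "commands": [
    {"delta_pos": [0,0,-0.015],"twist": [0.7,0.6,-0.3],"hand": 0.7},
    {"delta_pos": [0.006,-0.006,0],"twist": [0,0,0],"hand": 0.7},
    {"delta_pos": [0,0,0],"twist": [0,0,0],"hand": 0.7},
    {"delta_pos": [0,0,0],"twist": [0,0,0],"hand": 0.7},
    {"delta_pos": [0,0,0],"twist": [0,0,0],"hand": 0.7}
  ]
}}

```text
clock: 22.0
tool_pos: [0.6441, 0.1661, 0.0286]
tcp_rot: [-0.0, 0.48, 0.877, 0.0]
ft_force: [-0.1, -0.0, 0.2]
opening: 0.0599
grip_force: 0.0
```

```bash
python3 fob.py .005
python3 - <<'E'
from h import *
im=read_camera("top"); im2=read_camera("scene")
cv2.imwrite("pics/p9.png",np.hstack([cv2.resize(im[130:280,180:350],None,fx=3.0,fy=3.0,interpolation=2),cv2.resize(im2[100:250,200:290],None,fx=3.0,fy=3.0,interpolation=2)])[:,:,::-1])
E
```

```text
fob mid alt [0.6442 0.1662 0.008 ] shift [ 0.0001 -0.0004  0.0236] twist [-0.  -0.1 -0. ] [-0.47  1.03  0.28  1.57 -0.43  0.61  0.62] 0.0598705149573837 [0.6441 0.1661 0.0286]
```

View pics/p9.png

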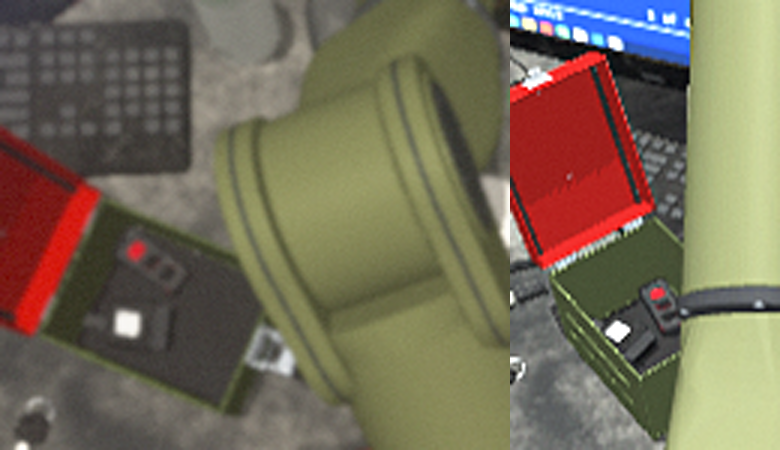

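The last picture shows the lid resting open, red at (40,240) in the top view and (580,160) in the scene view. The case is open with the two old rejects inside, and the arm hides the fobs. The tool is now aligned over the silver fob, so I'll descend slowly.

Request:
{"api": "play_rows", "payload": {
  "commands": [
    {"delta_pos": [0,0,0.008],"twist": [0,0,0],"hand": 0.7},
    {"delta_pos": [0,0,0.008],"twist": [0,0,0],"hand": 0.7},
    {"delta_pos": [0,0,0.007],"twist": [0,0,0],"hand": 0.7},
    {"delta_pos": [0,0,0],"twist": [0,0,0],"hand": 0.7},
    {"delta_pos": [0,0,0],"twist": [0,0,0],"hand": 0.7}
  ]
}}

```text
clock: 22.52
tool_pos: [0.6435, 0.1659, 0.0049]
tcp_rot: [-0.001, 0.48, 0.877, -0.0]
ft_force: [0.0, -0.7, -0.3]
opening: 0.0601
grip_force: 0.0
```

Request:
{"api": "play_rows", "payload": {
  "commands": [
    {"delta_pos": [0,0,0],"twist": [0,0,0],"hand": 0.2},
    {"delta_pos": [0,0,0],"twist": [0,0,0],"hand": 0.2},
    {"delta_pos": [0,0,0],"twist": [0,0,0],"hand": 0.2},
    {"delta_pos": [0,0,0],"twist": [0,0,0],"hand": 0.2},
    {"delta_pos": [0,0,0],"twist": [0,0,0],"hand": 0.2},
    {"delta_pos": [0,0,0],"twist": [0,0,0],"hand": 0.2}
  ]
}}

```text
clock: 23.02
tool_pos: [0.6448, 0.1661, 0.0066]
tcp_rot: [0.0, 0.48, 0.877, 0.001]
ft_force: [-0.0, -0.7, 3.5]
opening: 0.0308
grip_force: 40.3
```

Request:
{"api": "play_rows", "payload": {
  "commands": [
    {"delta_pos": [0,0,-0.01],"twist": [0,0,0],"hand": 0.2},
    {"delta_pos": [0,0,-0.03],"twist": [0,0,0],"hand": 0.2},
    {"delta_pos": [0,0,-0.035],"twist": [0,0,0],"hand": 0.2},
    {"delta_pos": [0,0,-0.035],"twist": [0,0,0],"hand": 0.2},
    {"delta_pos": [0,0,-0.035],"twist": [0,0,0],"hand": 0.2},
    {"delta_pos": [0,0,-0.035],"twist": [0,0,0],"hand": 0.2},
    {"delta_pos": [0,0,-0.035],"twist": [0,0,0],"hand": 0.2},
    {"delta_pos": [0,0,-0.02],"twist": [0,0,0],"hand": 0.2},
    {"delta_pos": [0,0,0],"twist": [0,0,0],"hand": 0.2}
  ]
}}

```text
clock: 23.77
tool_pos: [0.6472, 0.1659, 0.2472]
tcp_rot: [0.003, 0.48, 0.877, 0.004]
ft_force: [1.4, -0.2, 0.3]
opening: 0.0305
grip_force: 39.8
```

Request:
{"api": "play_rows", "payload": {
  "commands": [
    {"delta_pos": [0.027,-0.006,0],"twist": [0,0,0],"hand": 0.2},
    {"delta_pos": [0.0275,-0.006,0],"twist": [0,0,0],"hand": 0.2},
    {"delta_pos": [0.0275,-0.006,0],"twist": [0,0,0],"hand": 0.2},
    {"delta_pos": [0.0275,-0.006,0],"twist": [0,0,0],"hand": 0.2},
    {"delta_pos": [0.0275,-0.006,0],"twist": [0,0,0],"hand": 0.2},
    {"delta_pos": [0.0275,-0.006,0],"twist": [0,0,0],"hand": 0.2},
    {"delta_pos": [0.0275,-0.006,0],"twist": [0,0,0],"hand": 0.2},
    {"delta_pos": [0.0275,-0.006,0],"twist": [0,0,0],"hand": 0.2},
    {"delta_pos": [0.0275,-0.006,0],"twist": [0,0,0],"hand": 0.2},
    {"delta_pos": [0.0275,-0.006,0],"twist": [0,0,0],"hand": 0.2}
  ]
}}

```text
clock: 24.6
tool_pos: [0.4438, 0.3651, 0.2406]
tcp_rot: [-0.001, 0.48, 0.877, -0.001]
ft_force: [0.5, 0.3, -0.6]
opening: 0.0306
grip_force: 39.8
```

Request:
{"api": "play_rows", "payload": {
  "commands": [
    {"delta_pos": [0,0,0],"twist": [0,0,0],"hand": 0.2},
    {"delta_pos": [0,0,0],"twist": [0,0,0],"hand": 0.2},
    {"delta_pos": [0,0,0],"twist": [0,0,0],"hand": 0.2}
  ]
}}

```text
clock: 24.85
tool_pos: [0.4457, 0.3639, 0.2409]
tcp_rot: [-0.0, 0.48, 0.877, -0.0]
ft_force: [0.5, -1.1, -0.1]
opening: 0.0308
grip_force: 39.8
```

Run:
```python
from h import *
t,r,o=pose();P=W([-.02,0,.065]);print(C.inv().apply(t-O).round(4),r.inv().apply(P-t).round(4),r.as_matrix()[:,2].round(3),o["joint_pos"].round(2),o["opening"],o["grip_force"])
```

```text
[-0.022   0.0004  0.2409] [0.0009 0.002  0.1759] [-0.    -0.001 -1.   ] [-1.03  0.65  0.45  1.73 -0.36  0.85  0.16] 0.0308470653827107 39.764596603909865
```

Request:
{"api": "play_rows", "payload": {
  "commands": [
    {"delta_pos": [0.001,0.002,0.02],"twist": [0,0,0],"hand": 0.2},
    {"delta_pos": [0,0,0.025],"twist": [0,0,0],"hand": 0.2},
    {"delta_pos": [0,0,0.025],"twist": [0,0,0],"hand": 0.2},
    {"delta_pos": [0,0,0.025],"twist": [0,0,0],"hand": 0.2},
    {"delta_pos": [0,0,0.025],"twist": [0,0,0],"hand": 0.2},
    {"delta_pos": [0,0,0.02],"twist": [0,0,0],"hand": 0.2},
    {"delta_pos": [0,0,0.02],"twist": [0,0,0],"hand": 0.2},
    {"delta_pos": [0,0,0.015],"twist": [0,0,0],"hand": 0.2},
    {"delta_pos": [0,0,0],"twist": [0,0,0],"hand": 0.2},
    {"delta_pos": [0,0,0],"twist": [0,0,0],"hand": 0.2}
  ]
}}

```text
clock: 25.68
tool_pos: [0.4476, 0.365, 0.0658]
tcp_rot: [-0.0, 0.481, 0.877, -0.001]
ft_force: [-0.1, 0.4, -0.6]
opening: 0.0305
grip_force: 39.8
```

Request:
{"api": "play_rows", "payload": {
  "commands": [
    {"delta_pos": [0,0,0],"twist": [0,0,0],"hand": 0.65},
    {"delta_pos": [0,0,0],"twist": [0,0,0],"hand": 0.65},
    {"delta_pos": [0,0,0],"twist": [0,0,0],"hand": 0.65},
    {"delta_pos": [0,0,0],"twist": [0,0,0],"hand": 0.65},
    {"delta_pos": [0,0,0],"twist": [0,0,0],"hand": 0.65},
    {"delta_pos": [0,0,-0.02],"twist": [0,0,0],"hand": 0.65},
    {"delta_pos": [0,0,-0.035],"twist": [0,0,0],"hand": 0.65},
    {"delta_pos": [0,0,-0.035],"twist": [0,0,0],"hand": 0.65},
    {"delta_pos": [0,0,-0.035],"twist": [0,0,0],"hand": 0.65},
    {"delta_pos": [0,0,-0.035],"twist": [0,0,0],"hand": 0.65}
  ]
}}

```text
clock: 26.52
tool_pos: [0.4465, 0.3664, 0.228]
tcp_rot: [-0.0, 0.48, 0.877, 0.0]
ft_force: [0.2, 1.3, -0.4]
opening: 0.0557
grip_force: 0.0
```

Request:
{"api": "play_rows", "payload": {
  "commands": [
    {"delta_pos": [0,0,-0.035],"twist": [0,0,0],"hand": 0.65},
    {"delta_pos": [0,0,-0.035],"twist": [0,0,0],"hand": 0.65},
    {"delta_pos": [0.01,-0.03,-0.01],"twist": [0,0,0],"hand": 0.65},
    {"delta_pos": [0.01,-0.03,0],"twist": [0,0,0],"hand": 0.65},
    {"delta_pos": [0.02,-0.03,0],"twist": [0,0,0],"hand": 0.65},
    {"delta_pos": [0.03,-0.02,0],"twist": [0,0,0],"hand": 0.65},
    {"delta_pos": [0.03,-0.02,0],"twist": [0,0,0],"hand": 0.65},
    {"delta_pos": [0,0,0],"twist": [0,0,0],"hand": 0.65},
    {"delta_pos": [0,0,0],"twist": [0,0,0],"hand": 0.65}
  ]
}}

```text
clock: 27.27
tool_pos: [0.281, 0.3818, 0.3064]
tcp_rot: [-0.001, 0.477, 0.879, 0.0]
ft_force: [1.4, -0.1, -0.2]
opening: 0.0554
grip_force: 0.0
```

Run:
```python
from h import *
im=read_camera("top"); cv2.imwrite("pics/t10.png",im[:,:,::-1]); a=cv2.imread("pics/top0.png")[:,:,::-1]
d=np.abs(im.astype(int)-a).sum(2)
print("black fob diff",d[165:192,276:305].mean(),"silver spot diff",d[162:178,310:330].mean(),"bg",d[185:200,285:310].mean())
b=cv2.imread("pics/p9.png")[:,:510,::-1]  # earlier crop of open case (3x of [130:280,180:350])
e=cv2.resize(im[130:280,180:350],None,fx=3,fy=3,interpolation=2)
# bright/dark changes inside mouth, in case coordinates at z~.02
gx=np.arange(-.07,.08,.02);gy=np.arange(-.05,.06,.02)
for x in gx:
    row=[]
    for y in gy:
        u,v=proj("top",W([x,y,.02]))[0]; i,j=int((v-130)*3),int((u-180)*3)
        row.append((int(np.abs(e[i-3:i+4,j-3:j+4].astype(int)-b[i-3:i+4,j-3:j+4]).sum(2).mean()), int(e[i-3:i+4,j-3:j+4].mean())))
    print(round(x,2),row)
t,r,o=pose();print(t.round(3),o["clock"])
```

```text
black fob diff 7.3486590038314175 silver spot diff 62.221875 bg 7.069333333333334
-0.07 [(118, 68), (40, 64), (7, 142), (7, 136), (11, 61), (6, 67)]
-0.05 [(126, 61), (8, 60), (42, 75), (9, 60), (8, 61), (12, 59)]
-0.03 [(6, 61), (37, 75), (16, 54), (48, 76), (8, 61), (10, 58)]
-0.01 [(5, 59), (9, 58), (99, 95), (23, 53), (108, 97), (8, 59)]
0.01 [(8, 60), (9, 52), (8, 59), (8, 62), (8, 75), (4, 61)]
0.03 [(5, 61), (9, 51), (11, 59), (12, 64), (6, 133), (11, 56)]
0.05 [(7, 67), (6, 61), (4, 61), (5, 68), (7, 215), (4, 55)]
0.07 [(5, 79), (6, 80), (6, 58), (6, 56), (7, 71), (7, 58)]
[0.283 0.381 0.307] 27.3167
```

```bash
python3 -c "
from station import *
print(hand_in())"
```

```text
the job is handed in; nothing more can be done
None
```

The job is handed in at about 27 s of robot time: the latch lever is up, the lid rests open, and the silver-rimmed fob is in the case, while a before/after image comparison shows the plain black fob has not moved.

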